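# Load the module test cradle, lock it with its rod and switch on

### The arm

A 7-joint arm with a two-finger parallel gripper is mounted at the origin on the work surface. World frame = base frame: x ahead of the robot, y to its left, z up, the work surface at z = 0. Lengths are in m, angles in rad, forces in N, time in s.
With the tool pointing down it reaches from about 0.4 to 0.85 m from the base axis. Payload 4.5 kg.
Tool frame: the origin (TCP) lies between the finger pads; the fingertips stand 19 mm ahead of it and the grasp point (between the pads) is the TCP (r.tips_ahead is the distance from the TCP to the fingertips, in m); z points along the fingers, y is the line along which they close (so a half turn about z gives the same grasp; the last joint's range is limited). The gripper opens to 88 mm and grips with 3 to 60 N. Pads are 18 mm wide; open, the fingers measure 123 mm over their backs; the gripper's body (75 mm by 187 mm) begins 45 mm behind the grasp point.
Start: joints at [1.259, 0.689, -0.195, 1.565, 0.157, 0.902, -0.215], TCP at [0.212, -0.588, 0.258] pointing down, gripper open.
Joint ranges: [-3.01, 3.01], [-0.46, 2.08], [-1.47, 1.51], [0.13, 2.56], [-1, 4.14], [0.04, 2.09], [-2.66, 2.66]. Speed limits (rad/s): [2.57, 2.57, 3.14, 3.14, 3.14, 3.14, 3.14].

### API

Orientations are given as a unit quaternion [x, y, z, w].
In Python, from plant import r, cams, models gives the robot as it stands. The module is installed in compiled form; this text tells all that it offers.
- The arm moves only by the tool jog_arm, never from a script. Its arguments are lists of equal length, an entry for each row: "turn": the turn, a rotation vector about the tool's x, y, z in rad, a list of three; "translation": the shift along the tool's x, y, z in m, a list of three; "grip": the closure, from 0 (fully open) to 1 (shut). In form: {"turn": [[ax, ay, az], ...], "translation": [[tx, ty, tz], ...], "grip": [grip, ...]}. A call has 1 to 20 rows; each row is the pose to reach, as a shift and turn from the pose commanded when the call began, along the tool's axes at that moment; what a row does not reach only later rows make up. A row lasts 1/8 s, in which the tool goes at most 62.5 mm and 10.7 degrees, less where a joint would pass 70% of its speed; a pose out of reach is approached as far as the arm can. A call with a gripper value outside its range is refused whole. The fingers move at their own pace and stop on an object; "force" is the grip in N (left out, the last holds). Time passes only in rows, so rows that repeat a pose let the fingers close. It gives the time, the measured TCP pose, the force, the opening and the grip force at its end, in the units of the state.
- r.get_state(): the state, without advancing time (a new reading comes with each control period).
- cams.snapshot(name): name is "side" or "top" or "wrist"; returns the picture (384x512x3 uint8, red, green, blue); there is no depth.
- cams.camera_params(name): a dict with "fx", "fy", "cx", "cy" (pixels), "k1" (the pictures are not rectified: a ray, as slopes to the right and down, at radius r is drawn at 1 + k1 r^2 times it, then the intrinsics apply), "eye" and "orientation" of the camera in the world. Camera axes: x right, y up, looking along -z (the intrinsics and any distortion apply to the point x, -y, -z); pixel columns grow to the right and rows downward; lengths in m; the calibration is good to about 2 mm. A picture is of the moment at which its call begins: read the wrist's pose just before it. camera_params takes no time and is no camera call; for the wrist camera it gives the pose at the moment of the call.
- r.finish_job(): hands the job in; it is judged then, once.
Trained networks look in the newest picture that a camera, given by its name, has taken for a name from the list of things; names that differ only in an ending like _2 or _b are one class to them, and where a whole thing is asked for, a point or a joint stands for the part that bears it (a point fixed in the world has none). Each returns a list of dicts, best first, with "p" (0 to 1); they miss things now and then, are a little off and sometimes report something else, mostly with a low value. They report only what shows in the picture. A call takes as long as a camera call. They do not tell look-alikes from the thing itself.
- models.find_in(camera, name): "position" ([x, y, z] in m, in world coordinates, good to about 4 mm: the middle of the surface that is visible of it).
- models.masks_of(camera, name): "pixels" (384x512 bool, what is visible of it).
- models.place_of(camera, name): "position" ([x, y, z] in m, in world coordinates, good to about 4 mm: a listed point, or the origin of a listed thing).
The state is a dict: "clock": time; "q": joint angles; "qd": joint speeds; "joint_torque": joint torques, N m; "tool_pos": TCP position; "eef_rot": TCP orientation; "contact_force": force on the tool from outside, world axes, zero at the start; "moment": the same for the moment, N m; "opening": opening from 0.0 (shut) to 1.0 (fully open); "finger_force": force on a finger pad.
Only numpy, scipy, OpenCV 4.12 (cv2) and the standard library are available. Lean on these libraries where they do the work, as an engineer would, in place of code of your own. Each camera call takes 0.05 s, during which the arm holds its last target. There are 200 camera calls.

### The job

Get the modules on the bench ready for their test: take the black blanking block off the rail of the test cradle and put it in the green tray, and stand every coloured module astride the rail. Then slide the orange-handled locking rod through one end plate, the eyes of all the modules and the other end plate until its handle is fully home against the plate. Only then push the power lever over to on (away from the robot), and leave the other things on the bench where they are.

Things in the scene. Friction and masses are not known exactly. Their poses are not given: they have to be found in the camera images.
- cradle: Fixed test cradle; origin: centre of its underside. Base 70 (x) x 200 (y) x 12 mm. Steel rail along y, 12.5 mm wide, flat top at z = 58, 148 mm long, between two end plates 36 mm wide (x), 10 thick (centres y = +-79), 98 high, each with a 15 x 15 mm square through-eye at x = 0, z = 76.5. A seated module's origin is at z = 26, its eye in line; 3 fit, e.g. at y = -46, 0, 46.
- blank: Loose black blanking block, 120 to 200 g, standing astride the rail at the start. Outside like a module: 40 (x) x 32 (y) x 92 mm high, with the same 16 mm wide, 32 mm deep slot along y from below, but solid above it (no eye), so the rod cannot pass it. Origin: centre of its underside. Grasp the upper part across x.
- blank_center (a point): Middle of the blanking block, 46 mm above its underside.
- return_tray: Fixed open green tray 100 x 100 x 30 mm high, walls 4 mm, floor about 5 mm thick, at the left. Origin: centre of its underside. The blanking block goes in it.
- eye_left (a point): Centre of the eye of the +y end plate, on that plate's outer face (cradle y = +84 mm).
- eye_right (a point): Centre of the eye of the -y end plate, on that plate's outer face (cradle y = -84 mm).
- module_red: Loose module, red top, 180 to 290 g, 40 (x) x 32 (y) x 92 mm high; absent in some runs. Origin: centre of its underside. Slot 16 mm wide (x), 32 deep from below, runs along y: goes over the rail, its roof rests on the rail top. Above it a 15 x 15 mm square eye along y. Grasp the solid red top (z 58 to 92) across x. Stands on a 4 mm mat. Seats with y along the rail, either way round.
- module_green: Loose module, green top, 180 to 290 g, 40 (x) x 32 (y) x 92 mm high; absent in some runs. Origin: centre of its underside. Slot 16 mm wide (x), 32 deep from below, runs along y: goes over the rail, its roof rests on the rail top. Above it a 15 x 15 mm square eye along y. Grasp the solid green top (z 58 to 92) across x. Stands on a 4 mm mat. Seats with y along the rail, either way round.
- module_blue: Loose module, blue top, 180 to 290 g, 40 (x) x 32 (y) x 92 mm high; absent in some runs. Origin: centre of its underside. Slot 16 mm wide (x), 32 deep from below, runs along y: goes over the rail, its roof rests on the rail top. Above it a 15 x 15 mm square eye along y. Grasp the solid blue top (z 58 to 92) across x. Stands on a 4 mm mat. Seats with y along the rail, either way round.
- module_yellow: Loose module, yellow top, 180 to 290 g, 40 (x) x 32 (y) x 92 mm high; absent in some runs. Origin: centre of its underside. Slot 16 mm wide (x), 32 deep from below, runs along y: goes over the rail, its roof rests on the rail top. Above it a 15 x 15 mm square eye along y. Grasp the solid yellow top (z 58 to 92) across x. Stands on a 4 mm mat. Seats with y along the rail, either way round.
- module_red_eye (a point): Centre of the through-eye of the red module, 50.5 mm above its underside.
- module_green_eye (a point): Centre of the through-eye of the green module, 50.5 mm above its underside.
- module_blue_eye (a point): Centre of the through-eye of the blue module, 50.5 mm above its underside.
- module_yellow_eye (a point): Centre of the through-eye of the yellow module, 50.5 mm above its underside.
- rod: Loose locking rod, 200 g. Origin: on its axis at the shoulder. Orange square handle 20 x 20 mm, y = 0 to 60; round rod 10 mm thick, y = 0 to -190, last 12 mm tapering to 4 mm. Weight mostly in the handle, so it lies level on the handle, axis 14 mm above the bench, handle to the left (+y); may be rolled a quarter turn. Fully home, the shoulder touches a plate and the tip stands 22 mm out of the other.
- rod_tip (a point): Tip of the rod, on its axis, 190 mm from the shoulder.
- power (a joint): Angle of the power lever, rad: 0 = off (leaning to the robot, -x), 1.0 = on (leaning away, +x). Friction keeps it where it is left. About 1 N at the knob moves it.
- power_base: Fixed grey switch box 70 (x) x 50 (y) x 25 mm high carrying the power lever. Origin: centre of its underside, on the bench. The lever's pivot is 22 mm above the origin, along the box's y axis; the lever swings from the box's -x side (off) to its +x side (on).
- power_tip (a point): Centre of the red ball knob (26 mm across) of the power lever, 80 mm from the pivot: off at box x = -38 mm, on at x = +38 mm, both 92 mm above the bench (102 mm midway).
- screwdriver: Bystander: screwdriver lying beyond the cradle; leave it.
- mug: Bystander: white mug, 90 mm high, near the robot on its left.
- flux_jar: Bystander: jar, 56 mm across, 70 mm high, beyond the cradle.
- multimeter: Bystander: yellow multimeter 150 x 80 x 35 mm lying at the left.
- eval_board: Bystander: red circuit board on a pink foam pad, 100 x 150 mm, 17 mm high with 26 mm connectors, at the far left.
Things that resemble listed ones, but are neither listed nor needed, are in the scene too. There is more than one size of the blank; the job needs the middle-sized.

How it is judged:
By the outcome, as a careful person would: the job done as asked, in the order asked, and still so for the second after the job is handed in, with the robot touching nothing.
Of module_red, module_green, module_blue, module_yellow only 2 to 3 are there at a start; the rules pass over those that are not, and their reading is None.
At some moment in a run one of rod may be knocked a few centimetres aside while the robot is not near it.
It also fails if it takes over 208 s, if anything falls off the work surface, if the arm or the gripper's body presses on something with over 40 N, if the wrist force passes 120 N, or if a joint passes its speed limit or range.

## Working session

There is one attempt and no reset: what is moved stays moved. The work goes in short steps, Python scripts to look and compute and a tool call to move; the robot and the scene stay as the last step left them, time stands still between calls to the robot, and variables do not carry over. Pictures are saved under pics/ and viewed, at most 18 in all, crops included, and the job is handed in when it is done.

Besides the shell and the picture viewer there is one more tool, called after ">>>" by a JSON object that holds its "method" and its "body". jog_arm: Moves the arm, as the interface text tells. Its arguments: {"type":"object","properties":{"turn":{"type":"array"},"translation":{"type":"array"},"grip":{"type":"array"},"force":{"type":"number"}},"required":["turn","translation","grip"]}

```bash
mkdir -p pics; cat > h.py <<'E'
from plant import r,cams,models
import numpy as np,cv2
from scipy.spatial.transform import Rotation as R
def snap(c,f=None):
    im=cams.snapshot(c)
    if f: cv2.imwrite('pics/'+f,im[:,:,::-1])
    return im
def proj(c,P,cp=None):
    cp=cp or cams.camera_params(c)
    p=R.from_quat(cp['orientation']).inv().apply(np.atleast_2d(P)-cp['eye'])
    s=np.c_[p[:,0]/-p[:,2],-p[:,1]/-p[:,2]]
    s=s*(1+cp['k1']*(s**2).sum(1,keepdims=True))
    return s*[cp['fx'],cp['fy']]+[cp['cx'],cp['cy']]
def unproj(c,uv,z,cp=None):
    cp=cp or cams.camera_params(c)
    d=(np.atleast_2d(uv).astype(float)-[cp['cx'],cp['cy']])/[cp['fx'],cp['fy']]
    s=d.copy()
    for _ in range(20): s=d/(1+cp['k1']*(s**2).sum(1,keepdims=True))
    v=R.from_quat(cp['orientation']).apply(np.c_[s[:,0],-s[:,1],-np.ones(len(s))])
    e=np.array(cp['eye']); return e+v*((z-e[2])/v[:,2])[:,None]
def st():
    s=r.get_state(); print('t',round(s['clock'],2),'pos',np.round(s['tool_pos'],4),'q',np.round(s['eef_rot'],4),'F',np.round(s['contact_force'],1),'op',round(s['opening'],3),'ff',np.round(s['finger_force'],1)); return s
def go(p,R_=None):
    "shift+turn in tool axes from the current pose to world p, rot"
    s=r.get_state(); R0=R.from_quat(s['eef_rot'])
    print('shift',np.round(R0.inv().apply(np.array(p)-s['tool_pos']),4), 'turn',np.round((R0.inv()*R_).as_rotvec(),4) if R_ is not None else '')
E
cat > a.py <<'E'
from h import *
st(); print(np.round(R.from_quat(r.get_state()['eef_rot']).as_matrix(),3))
for c in ('top','side'):
    snap(c,c+'0.png'); cp=cams.camera_params(c); print(c,np.round(cp['eye'],3),cp['fx'],cp['k1'])
    for n in ['cradle','blank','return_tray','eye_left','eye_right','module_red','module_green','module_blue','module_yellow','rod','rod_tip','power_base','power_tip','mug']:
        print(n,[(np.round(d['position'],3).tolist(),round(d['p'],2)) for d in models.place_of(c,n)][:4])
E
python3 a.py
```

```text
t 0.0 pos [ 0.2116 -0.5875  0.2569] q [ 9.851e-01  1.721e-01 -2.000e-04 -9.000e-04] F [-0.4  0.1  0.2] op 1.004 ff 0.0
[[ 0.941  0.339 -0.001]
 [ 0.339 -0.941  0.002]
 [-0.    -0.002 -1.   ]]
top [0.418 0.079 1.341] 417.231899778475 0.035160230060775774
cradle [([0.599, -0.096, 0.0], 0.97)]
blank [([0.658, -0.328, -0.002], 0.98), ([0.606, -0.078, 0.026], 0.71), ([0.581, 0.399, -0.001], 0.71), ([0.7, -0.245, 0.001], 0.45)]
return_tray [([0.58, 0.398, -0.0], 0.97)]
eye_left [([0.61, -0.014, 0.077], 0.84), ([0.606, -0.077, 0.072], 0.32)]
eye_right [([0.598, -0.174, 0.077], 0.86), ([0.297, 0.269, 0.003], 0.7), ([0.608, -0.012, 0.076], 0.18)]
module_red []
module_green [([0.296, 0.267, 0.001], 0.69), ([0.448, -0.23, 0.005], 0.68), ([0.426, 0.293, 0.012], 0.59)]
module_blue [([0.3, 0.264, -0.001], 0.44), ([0.446, -0.139, 0.056], 0.32)]
module_yellow [([0.444, -0.138, 0.002], 0.79), ([0.541, -0.369, -0.0], 0.28)]
rod [([0.423, 0.294, 0.014], 0.68)]
rod_tip [([0.424, 0.099, 0.014], 0.56)]
power_base [([0.54, -0.37, 0.0], 0.95), ([0.448, -0.235, 0.004], 0.73)]
power_tip [([0.747, -0.147, -0.0
[... 349 characters left out ...]
5), ([0.699, -0.246, 0.003], 0.52)]
return_tray [([0.577, 0.397, 0.002], 0.95)]
eye_left [([0.609, -0.008, 0.076], 0.87), ([0.404, 0.527, 0.002], 0.47)]
eye_right [([0.601, -0.178, 0.076], 0.6), ([0.302, 0.27, -0.001], 0.48), ([0.448, -0.232, 0.062], 0.29)]
module_red []
module_green [([0.447, -0.232, 0.003], 0.58)]
module_blue [([0.608, -0.008, 0.078], 0.48), ([0.607, -0.074, 0.026], 0.16)]
module_yellow [([0.445, -0.14, 0.003], 0.71), ([0.403, 0.531, -0.001], 0.36)]
rod [([0.423, 0.286, 0.009], 0.8)]
rod_tip [([0.422, 0.095, 0.013], 0.59)]
power_base [([0.544, -0.372, -0.0], 0.74)]
power_tip [([0.741, 0.296, 0.004], 0.59), ([0.505, -0.36, 0.093], 0.46)]
mug [([0.299, 0.276, -0.001], 0.82)]
```

View pics/top0.png

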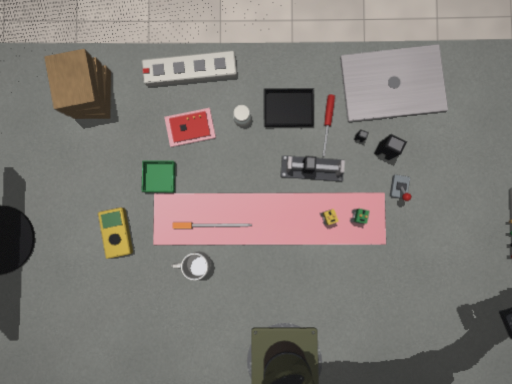

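View pics/side0.png

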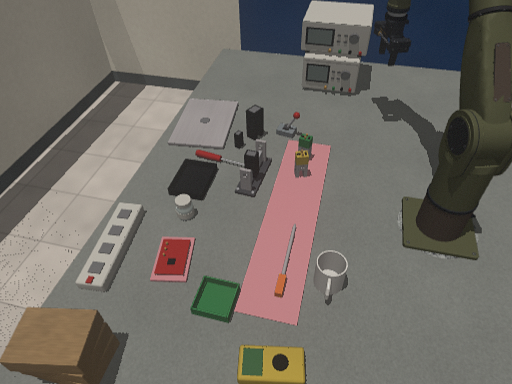

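The top view shows the cradle around (312,168) with a block on its rail, and yellow (330,217) and green (362,216) modules on the pink mat. The rod runs (175..250,225), the tray is at (159,177), and the switch at (400,188). The side view agrees. Only yellow and green modules are present, and I'll move over the cradle next.

```bash
python3 - <<'E'
from h import *
def Rw(yaw): # tool y along world x rotated by yaw, tool x along world y
    c,s=np.cos(yaw),np.sin(yaw); return R.from_matrix(np.array([[-s,c,0],[c,s,0],[0,0,-1]]).astype(float))
go([0.60,-0.09,0.30],Rw(-0.066))
s=r.get_state();cp=cams.camera_params('wrist');R0=R.from_quat(s['eef_rot'])
print(R0.inv().apply(np.array(cp['eye'])-s['tool_pos']),(R0.inv()*R.from_quat(cp['orientation'])).as_matrix().round(3),cp['fx'],cp['cx'])
E
cat >> h.py <<'E'
def Rw(yaw): # tool y along world x rotated by yaw, tool x along world y rotated
    c,s=np.cos(yaw),np.sin(yaw); return R.from_matrix(np.array([[-s,c,0],[c,s,0],[0,0,-1.]]))
E
```

```text
shift [ 0.534  -0.337  -0.0423] turn [ 0.     0.    -1.159]
[ 0.07692804 -0.00015032 -0.12716682] [[-0.001  0.954  0.3  ]
 [ 1.     0.001  0.   ]
 [ 0.     0.3   -0.954]] 330.9106657380608 262.37259655619056
```

>>> {"method": "jog_arm", "body": {"turn": [[0,0,-1.159],[0,0,-1.159],[0,0,-1.159],[0,0,-1.159],[0,0,-1.159],[0,0,-1.159],[0,0,-1.159],[0,0,-1.159],[0,0,-1.159],[0,0,-1.159],[0,0,-1.159],[0,0,-1.159],[0,0,-1.159],[0,0,-1.159],[0,0,-1.159],[0,0,-1.159]], "translation": [[0.534,-0.337,-0.042],[0.534,-0.337,-0.042],[0.534,-0.337,-0.042],[0.534,-0.337,-0.042],[0.534,-0.337,-0.042],[0.534,-0.337,-0.042],[0.534,-0.337,-0.042],[0.534,-0.337,-0.042],[0.534,-0.337,-0.042],[0.534,-0.337,-0.042],[0.534,-0.337,-0.042],[0.534,-0.337,-0.042],[0.534,-0.337,-0.042],[0.534,-0.337,-0.042],[0.534,-0.337,-0.042],[0.534,-0.337,-0.042]], "grip": [0,0,0,0,0,0,0,0,0,0,0,0,0,0,0,0]}}

```text
clock: 3.5
tool_pos: [0.5998, -0.0905, 0.2998]
eef_rot: [0.73, 0.683, -0.0, 0.0]
contact_force: [0.4, -0.3, 0.3]
opening: 0.998
finger_force: 0.0
```

```bash
python3 - <<'E'
from h import *
s=st(); im=snap('wrist','w1.png')
for n in ['blank','eye_left','eye_right','module_green','module_yellow','cradle']:
    print(n,[(np.round(d['position'],4).tolist(),round(d['p'],2)) for d in models.place_of('wrist',n)][:3])
cp=cams.camera_params('wrist')
print(proj('wrist',[[.6045,-.094,.098],[.61,-.012,.0765]],cp))
E
```

```text
t 3.5 pos [ 0.5998 -0.0905  0.2998] q [ 7.303e-01  6.831e-01 -0.000e+00  1.000e-04] F [ 0.4 -0.3  0.3] op 0.998 ff 0.0
blank [([0.7026, -0.2439, 0.0027], 0.91), ([0.6013, -0.0749, 0.0238], 0.85), ([0.663, -0.3247, -0.0005], 0.82)]
eye_left [([0.6077, -0.0092, 0.0796], 0.57)]
eye_right [([0.5966, -0.1768, 0.0783], 0.95)]
module_green [([0.4458, -0.2333, 0.0054], 0.46)]
module_yellow [([0.4419, -0.1415, 0.0048], 0.9)]
cradle []
[[267.77576215 169.35398991]
 [267.8870882   85.044611  ]]
```

View pics/w1.png

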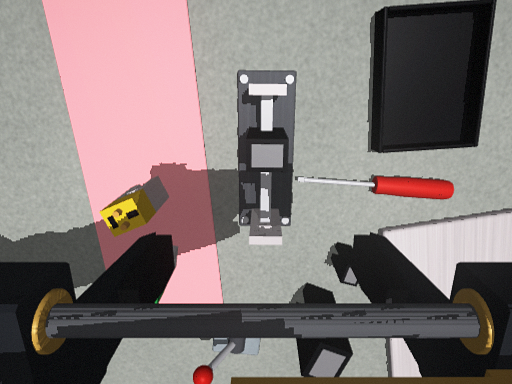

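The wrist view shows the cradle plate tops at about (267,89) and (265,240), and the blank's top at (267,155). Yellow is lying rotated at (130,212).

```bash
python3 - <<'E'
from h import *
im=cv2.imread('pics/w1.png'); g=im.min(2); cp=cams.camera_params('wrist')
def rect(box,lo,hi,z):
    x0,y0,x1,y1=box; m=((g[y0:y1,x0:x1]>=lo)&(g[y0:y1,x0:x1]<=hi)).astype(np.uint8)
    n,l,s,c=cv2.connectedComponentsWithStats(m); k=1+np.argmax(s[1:,4])
    pts=cv2.findContours((l==k).astype(np.uint8),0,1)[0][0].reshape(-1,2)+[x0,y0]
    w=unproj('wrist',pts,z,cp)[:,:2]; (cx,cy),(a,b),t=cv2.minAreaRect((w*1000).astype(np.float32))
    print(box,s[k,4],'c',round(cx,1),round(cy,1),'size',round(a,1),round(b,1),'ang',round(t,2)); 
print(g[89,245:292:4],g[240,245:292:4],g[155,240:296:4])
rect((240,80,295,98),190,255,.098); rect((240,233,295,248),190,255,.098); rect((240,135,295,175),100,255,.118)
E
```

```text
[105 247 237 236 237 237 236 237 239 237 240 104] [166 213 221 223 221 219 223 220 220 219 169 169] [ 47  46  43 162 159 157 159 161 160 159 161  40  71  80]
(240, 80, 295, 98) 418 c 609.1 -15.6 size 9.1 35.3 ang 86.19
(240, 233, 295, 248) 278 c 596.6 -173.1 size 9.6 35.1 ang 86.2
(240, 135, 295, 175) 730 c 604.2 -75.6 size 22.1 29.7 ang 86.19
```

>>> {"method": "jog_arm", "body": {"turn": [[0,0,0.006],[0,0,0.006],[0,0,0.006],[0,0,0.006],[0,0,0.006],[0,0,0.006],[0,0,0.006],[0,0,0.006],[0,0,0.006],[0,0,0.006],[0,0,0.006],[0,0,0.006],[0,0,0.006],[0,0,0.006],[0,0,0.006],[0,0,0.006]], "translation": [[0.015,0.0035,0.05],[0.015,0.0035,0.1],[0.015,0.0035,0.15],[0.015,0.0035,0.18],[0.015,0.0035,0.2],[0.015,0.0035,0.2],[0.015,0.0035,0.2],[0.015,0.0035,0.2],[0.015,0.0035,0.2],[0.015,0.0035,0.2],[0.015,0.0035,0.2],[0.015,0.0035,0.19],[0.015,0.0035,0.17],[0.015,0.0035,0.14],[0.015,0.0035,0.08],[0.015,0.0035,0.07]], "grip": [0,0,0,0,0,0,1,1,1,1,1,1,1,1,1,1], "force": 25}}

```text
clock: 5.85
tool_pos: [0.6068, -0.0748, 0.2342]
eef_rot: [0.732, 0.681, 0.003, 0.003]
contact_force: [0.1, -0.5, -1.3]
opening: 0.453
finger_force: 25.0
```

```bash
python3 - <<'E'
from h import *
st(); go([0.58,0.398,0.235],Rw(-0.0)); go([0.58,0.398,0.085],Rw(-0.0))
E
```

```text
t 5.85 pos [ 0.6068 -0.0748  0.2342] q [0.7321 0.6811 0.0029 0.0026] F [ 0.1 -0.5 -1.3] op 0.453 ff 25.0
shift [ 0.4696 -0.0608 -0.001 ] turn [ 0.0079 -0.0004 -0.0721]
shift [ 0.4695 -0.062   0.149 ] turn [ 0.0079 -0.0004 -0.0721]
```

>>> {"method": "jog_arm", "body": {"turn": [[0,0,-0.072],[0,0,-0.072],[0,0,-0.072],[0,0,-0.072],[0,0,-0.072],[0,0,-0.072],[0,0,-0.072],[0,0,-0.072],[0,0,-0.072],[0,0,-0.072],[0,0,-0.072],[0,0,-0.072],[0,0,-0.072],[0,0,-0.072],[0,0,-0.072],[0,0,-0.072],[0,0,-0.072],[0,0,-0.072],[0,0,-0.072],[0,0,-0.072]], "translation": [[0.06,-0.008,0],[0.12,-0.016,0],[0.18,-0.024,0],[0.24,-0.032,0],[0.3,-0.04,0],[0.36,-0.048,0],[0.42,-0.056,0],[0.47,-0.061,0],[0.47,-0.061,0],[0.47,-0.061,0.05],[0.47,-0.061,0.1],[0.47,-0.061,0.13],[0.47,-0.061,0.145],[0.47,-0.061,0.151],[0.47,-0.061,0.151],[0.47,-0.061,0.151],[0.47,-0.061,0.151],[0.47,-0.061,0.14],[0.47,-0.061,0.08],[0.47,-0.061,0.02]], "grip": [1,1,1,1,1,1,1,1,1,1,1,1,1,1,1,0.2,0.2,0.2,0.2,0.2]}}

```text
clock: 8.35
tool_pos: [0.5773, 0.3979, 0.2118]
eef_rot: [0.707, 0.707, -0.0, -0.0]
contact_force: [1.1, -0.1, 0.3]
opening: 0.797
finger_force: 0.0
```

```bash
python3 - <<'E'
from h import *
st(); snap('top','top1.png'); t=cv2.imread('pics/top1.png')
print([(np.round(d['position'],3).tolist(),round(d['p'],2)) for d in models.place_of('top','blank')])
cv2.imwrite('pics/c1.png',cv2.resize(t[140:280,100:400],None,fx=2.6,fy=2.6))
go([0.445,-0.16,0.30],Rw(0))
E
```

```text
t 8.35 pos [0.5773 0.3979 0.2118] q [ 7.070e-01  7.072e-01 -0.000e+00 -1.000e-04] F [ 1.1 -0.1  0.3] op 0.797 ff 0.0
[([0.656, -0.331, 0.002], 0.7)]
shift [-0.5608 -0.1343 -0.0886] turn [ 0.0116 -0.0107 -0.0008]
```

View pics/c1.png

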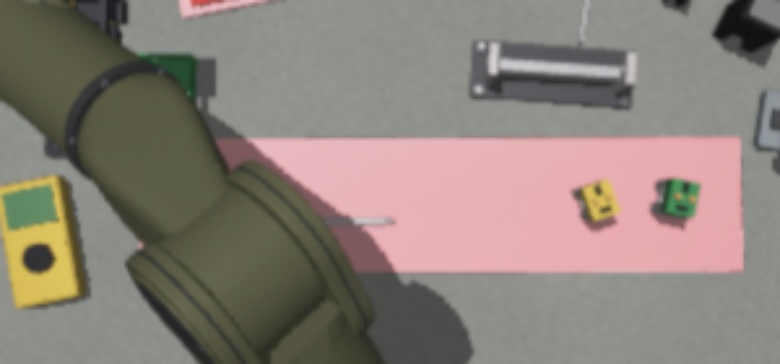

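The tray now holds the blank (the gripper is above it), and the rail is empty. Both modules sit rotated on the mat, so I'll move over them.

>>> {"method": "jog_arm", "body": {"turn": [[0,0,0],[0,0,0],[0,0,0],[0,0,0],[0,0,0],[0,0,0],[0,0,0],[0,0,0],[0,0,0],[0,0,0],[0,0,0],[0,0,0],[0,0,0],[0,0,0],[0,0,0],[0,0,0]], "translation": [[-0.06,-0.01,-0.04],[-0.12,-0.02,-0.09],[-0.18,-0.04,-0.09],[-0.24,-0.06,-0.09],[-0.3,-0.08,-0.09],[-0.36,-0.1,-0.09],[-0.42,-0.12,-0.09],[-0.48,-0.133,-0.09],[-0.54,-0.133,-0.09],[-0.588,-0.133,-0.09],[-0.588,-0.133,-0.09],[-0.588,-0.133,-0.09],[-0.588,-0.133,-0.09],[-0.588,-0.133,-0.09],[-0.588,-0.133,-0.09],[-0.588,-0.133,-0.09]], "grip": [0,0,0,0,0,0,0,0,0,0,0,0,0,0,0,0]}}

```text
clock: 10.45
tool_pos: [0.4446, -0.1896, 0.2997]
eef_rot: [0.707, 0.707, -0.0, 0.0]
contact_force: [-0.7, -0.4, 0.4]
opening: 1.001
finger_force: 0.0
```

```bash
python3 - <<'E'
from h import *
s=st(); im=snap('wrist','w2.png')
import json; cp=cams.camera_params('wrist'); json.dump({k:(np.array(v).tolist()) for k,v in cp.items()},open('cp2.json','w'))
for n in ['module_green','module_yellow']:
    print(n,[(np.round(d['position'],4).tolist(),round(d['p'],2)) for d in models.place_of('wrist',n)][:3])
E
```

```text
t 10.45 pos [ 0.4446 -0.1896  0.2997] q [ 0.7068  0.7074 -0.      0.    ] F [-0.7 -0.4  0.4] op 1.001 ff 0.0
module_green [([0.4428, -0.2326, 0.0079], 0.86)]
module_yellow [([0.4456, -0.1389, 0.0052], 0.9)]
```

View pics/w2.png

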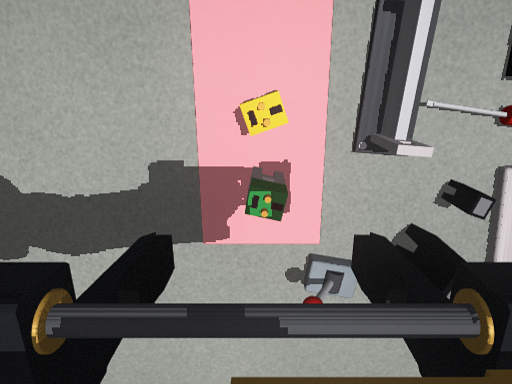

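Yellow's top is at about (263,112) and green's at about (268,198), both well clear of each other. I'll fit their top faces.

```bash
python3 - <<'E'
from h import *
import json; cp=json.load(open('cp2.json'))
im=cv2.imread('pics/w2.png'); hsv=cv2.cvtColor(im,cv2.COLOR_BGR2HSV)
for n,lo,hi,box in (('yellow',(22,120,170),(34,255,255),(230,80,300,145)),('green',(50,80,110),(85,255,255),(235,165,300,230))):
    x0,y0,x1,y1=box; m=cv2.inRange(hsv[y0:y1,x0:x1],lo,hi)
    v=hsv[y0:y1,x0:x1,2][m>0]; print(n,len(v),np.percentile(v,[5,25,50,75,95]))
    for z in (0.096,):
        pts=np.argwhere(m>0)[:,::-1]+[x0,y0]
        w=unproj('wrist',pts,z,cp)[:,:2]*1000
        (c),(sz),t=cv2.minAreaRect(w.astype(np.float32)); print(np.round(c,1),np.round(sz,1),round(t,2))
        cv2.imwrite('pics/m_%s.png'%n,m)
E
```

```text
yellow 1074 [228.65 243.   244.   245.   248.  ]
[ 445.1 -137.7] [39.7 32.3] 19.15
green 345 [136. 153. 156. 158. 161.]
[ 440.7 -230.9] [24.5 27. ] 0.0
```

```bash
python3 - <<'E'
from h import *
import json; cp=json.load(open('cp2.json'))
im=cv2.imread('pics/w2.png'); hsv=cv2.cvtColor(im,cv2.COLOR_BGR2HSV)
x0,y0,x1,y1=235,165,300,230
for lo in (60,75,90):
    m=cv2.inRange(hsv[y0:y1,x0:x1],(45,80,lo),(90,255,255)); n,l,s,c=cv2.connectedComponentsWithStats(m);k=1+np.argmax(s[1:,4])
    w=unproj('wrist',np.argwhere(l==k)[:,::-1]+[x0,y0],.096,cp)[:,:2]*1000
    print(lo,s[k,4],*[np.round(q,2) for q in cv2.minAreaRect(w.astype(np.float32))])
cv2.imwrite('pics/g.png',cv2.resize(im[y0:y1,x0:x1],None,fx=8,fy=8,interpolation=cv2.INTER_CUBIC))
E
```

```text
60 789 [ 446.96 -229.87] [34.17 39.93] 76.67
75 389 [ 440.21 -231.47] [25.6  28.19] 0.0
90 374 [ 440.73 -231.47] [24.55 28.19] 0.0
```

View pics/g.png

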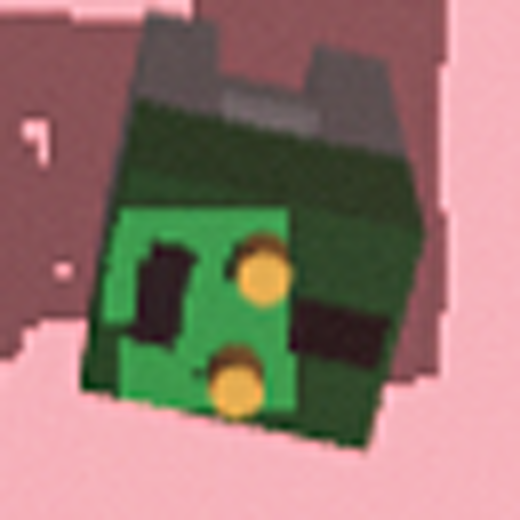

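Green's top face is half in shadow, with corners at crop (80,390), (368,450), (423,235) and about (125,165).

```bash
python3 - <<'E'
from h import *
import json; cp=json.load(open('cp2.json'))
p=np.array([[80,390],[368,450],[423,235],[125,165]])/8+[235,165]-.5
w=unproj('wrist',p,.096,cp)[:,:2]*1000; print(w.round(1)); d=np.diff(np.r_[w,w[:1]],axis=0)
print(np.hypot(*d.T).round(1),np.degrees(np.arctan2(d[:,1],d[:,0])).round(1),w.mean(0),((w[0]+w[2])/2).round(1))
print(np.degrees(np.arctan2(12.5,157.5)))
s=st(); go([.4451,-.1377,.20],Rw(np.radians(19.15)))
E
```

```text
[[ 424.6 -242.4]
 [ 463.3 -251.1]
 [ 470.  -220.6]
 [ 431.  -210.9]]
[39.7 31.3 40.2 32.1] [ -12.6   77.6  166.2 -101.5] [ 447.22085642 -231.24558465] [ 447.3 -231.5]
4.537772507906652
t 10.6 pos [ 0.4445 -0.19    0.2997] q [ 0.7071  0.7072 -0.      0.    ] F [-0.3  0.9 -0.1] op 0.998 ff 0.0
shift [0.0523 0.0006 0.0997] turn [-0.      0.     -0.3341]
```

>>> {"method": "jog_arm", "body": {"turn": [[0,0,-0.334],[0,0,-0.334],[0,0,-0.334],[0,0,-0.334],[0,0,-0.334],[0,0,-0.334],[0,0,-0.334],[0,0,-0.334],[0,0,-0.334],[0,0,-0.334],[0,0,-0.334],[0,0,-0.334],[0,0,-0.334],[0,0,-0.334],[0,0,-0.334],[0,0,-0.334],[0,0,-0.334]], "translation": [[0.0523,0.0006,0.03],[0.0523,0.0006,0.07],[0.0523,0.0006,0.12],[0.0523,0.0006,0.17],[0.0523,0.0006,0.2],[0.0523,0.0006,0.215],[0.0523,0.0006,0.222],[0.0523,0.0006,0.222],[0.0523,0.0006,0.222],[0.0523,0.0006,0.222],[0.0523,0.0006,0.222],[0.0523,0.0006,0.222],[0.0523,0.0006,0.222],[0.0523,0.0006,0.2],[0.0523,0.0006,0.15],[0.0523,0.0006,0.09],[0.0523,0.0006,0.09]], "grip": [0,0,0,0,0,0,0,0,1,1,1,1,1,1,1,1,1], "force": 30}}

```text
clock: 12.72
tool_pos: [0.4471, -0.138, 0.2128]
eef_rot: [0.58, 0.815, 0.002, 0.003]
contact_force: [0.3, -0.8, -3.8]
opening: 0.449
finger_force: 30.0
```

```bash
python3 - <<'E'
from h import *
st(); C=np.array([.6029,-.0944]);yaw=np.radians(-4.2)
u=np.array([-np.sin(yaw),np.cos(yaw)])
p=C+u*.030; print(p); go([*p,.21],Rw(yaw)); p2=C-u*.03;print(p2)
E
```

```text
t 12.72 pos [ 0.4471 -0.138   0.2128] q [0.5801 0.8145 0.0017 0.0034] F [ 0.3 -0.8 -3.8] op 0.449 ff 30.0
[ 0.60509715 -0.06448057]
shift [0.0178 0.1733 0.0039] turn [0.0074 0.0021 0.4064]
[ 0.60070285 -0.12431943]
```

>>> {"method": "jog_arm", "body": {"turn": [[0,0,0.4075],[0,0,0.4075],[0,0,0.4075],[0,0,0.4075],[0,0,0.4075],[0,0,0.4075],[0,0,0.4075],[0,0,0.4075],[0,0,0.4075]], "translation": [[0.005,0.04,0],[0.01,0.1,0],[0.0167,0.15,0],[0.0167,0.1752,0],[0.0167,0.1752,0],[0.0167,0.1752,0],[0.0167,0.1752,0],[0.0167,0.1752,0],[0.0167,0.1752,0]], "grip": [1,1,1,1,1,1,1,1,1]}}

```text
clock: 13.85
tool_pos: [0.6048, -0.0649, 0.2099]
eef_rot: [0.733, 0.68, -0.0, 0.0]
contact_force: [-0.6, -0.8, -2.4]
opening: 0.45
finger_force: 30.0
```

```bash
python3 - <<'E'
from h import *
s=st(); print(np.degrees(R.from_quat(s['eef_rot']).as_matrix()[:2,1]@[0,1])); im=snap('wrist','w3.png')
import json; cp=cams.camera_params('wrist'); json.dump({k:(np.array(v).tolist()) for k,v in cp.items()},open('cp3.json','w'))
E
```

```text
t 13.85 pos [ 0.6048 -0.0649  0.2099] q [ 7.328e-01  6.805e-01 -1.000e-04  1.000e-04] F [-0.6 -0.8 -2.4] op 0.45 ff 30.0
-4.2315998587388695
```

View pics/w3.png

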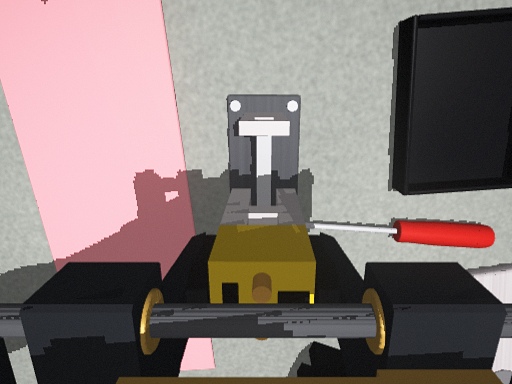

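The held yellow module is centred at column ~263, right over the rail (column ~264). The +y plate top is at (264,128). I'll refine the rail axis from this view.

```bash
python3 - <<'E'
from h import *
import json; cp=json.load(open('cp3.json')); g=cv2.imread('pics/w3.png').min(2).astype(float)
def edges(row,a,b,):
    l=g[row,a:b]; h=(l.max()+np.median(l[:6]))/2; i=np.where(l>h)[0]; 
    f=lambda i0,i1:i0+(h-l[i0])/(l[i1]-l[i0])*(i1-i0)
    return a+f(i[0]-1,i[0]),a+f(i[-1]+1,i[-1])
P=[]
for row in range(142,186,4):
    e=edges(row,240,290); w=unproj('wrist',[[e[0],row],[e[1],row]],.058,cp)
    P.append(w.mean(0)[:2]); 
    if row%12==10: print(row,np.round(e,1),np.round(w[:,:2]*1000,1).tolist())
P=np.array(P); k=np.polyfit(P[:,1],P[:,0],1); print('slope deg',np.degrees(np.arctan(k[0])),'x at y=-.0645',np.polyval(k,-.0645),np.polyval(k,-.0944))
m=(g[118:138,230:300]>190).astype(np.uint8); w=unproj('wrist',np.argwhere(m)[:,::-1]+[230,118],.098,cp)[:,:2]*1000
print(*cv2.minAreaRect(w.astype(np.float32)))
st()
E
```

```text
142 [256.4 270.9] [[601.6, -32.2], [613.8, -33.1]]
154 [256.4 270.9] [[600.7, -42.5], [613.1, -43.4]]
166 [256.4 270.6] [[599.9, -52.9], [612.1, -53.9]]Traceback (most recent call last):
  File "<stdin>", line 9, in <module>
  File "<stdin>", line 6, in edges
  File "<stdin>", line 5, in <lambda>
IndexError: index 50 is out of bounds for axis 0 with size 50
```

>>> {"method": "jog_arm", "body": {"turn": [[0,0,0],[0,0,0],[0,0,0],[0,0,0],[0,0,0],[0,0,0],[0,0,0],[0,0,0]], "translation": [[0,0,0.03],[0,0,0.06],[0,0,0.072],[0,0,0.08],[0,0,0.086],[0,0,0.092],[0,0,0.092],[0,0,0.092]], "grip": [1,1,1,1,1,1,1,1]}}

```text
clock: 14.9
tool_pos: [0.6054, -0.0645, 0.118]
eef_rot: [0.733, 0.681, 0.0, 0.0]
contact_force: [-0.8, -0.1, -2.8]
opening: 0.451
finger_force: 30.0
```

Inside the slot without contact. Lower to seat, release, retreat up.

>>> {"method": "jog_arm", "body": {"turn": [[0,0,0],[0,0,0],[0,0,0],[0,0,0],[0,0,0],[0,0,0],[0,0,0],[0,0,0],[0,0,0],[0,0,0],[0,0,0],[0,0,0]], "translation": [[0,0,0.008],[0,0,0.014],[0,0,0.0175],[0,0,0.0175],[0,0,0.0175],[0,0,0.0175],[0,0,0.0175],[0,0,0.0175],[0,0,-0.03],[0,0,-0.09],[0,0,-0.15],[0,0,-0.18]], "grip": [1,1,1,1,0.2,0.2,0,0,0,0,0,0]}}

```text
clock: 16.4
tool_pos: [0.6062, -0.0643, 0.3015]
eef_rot: [0.733, 0.681, 0.002, 0.002]
contact_force: [0.3, -0.0, -0.6]
opening: 1.004
finger_force: 0.0
```

```bash
python3 - <<'E'
from h import *
s=st(); im=snap('wrist','w4.png')
import json; cp=cams.camera_params('wrist'); json.dump({k:(np.array(v).tolist()) for k,v in cp.items()},open('cp4.json','w'))
hsv=cv2.cvtColor(im,cv2.COLOR_RGB2HSV)
m=cv2.inRange(hsv,(22,120,170),(34,255,255)); n,l,ss,c=cv2.connectedComponentsWithStats(m);k=1+np.argmax(ss[1:,4])
w=unproj('wrist',np.argwhere(l==k)[:,::-1],.118,cp)[:,:2]*1000; print(*[np.round(q,2) for q in cv2.minAreaRect(w.astype(np.float32))])
# commanded now: (.6051,-.0645,.2982)
go([.4473,-.2314,.0777],Rw(np.radians(-12.9)))
E
```

```text
t 16.4 pos [ 0.6062 -0.0643  0.3015] q [0.7326 0.6806 0.0019 0.0018] F [ 0.3 -0.  -0.6] op 1.004 ff 0.0
[607.07 -62.27] [26.96 40.16] 85.57
shift [-0.1788 -0.1499  0.2251] turn [ 0.01   -0.0014  0.1513]
```

>>> {"method": "jog_arm", "body": {"turn": [[0,0,0.152],[0,0,0.152],[0,0,0.152],[0,0,0.152],[0,0,0.152],[0,0,0.152],[0,0,0.152],[0,0,0.152],[0,0,0.152],[0,0,0.152],[0,0,0.152],[0,0,0.152],[0,0,0.152],[0,0,0.152],[0,0,0.152],[0,0,0.152],[0,0,0.152],[0,0,0.152],[0,0,0.152],[0,0,0.152]], "translation": [[-0.04,-0.035,0],[-0.08,-0.07,0],[-0.12,-0.1,0],[-0.16,-0.13,0],[-0.178,-0.1452,0],[-0.178,-0.1452,0.05],[-0.178,-0.1452,0.1],[-0.178,-0.1452,0.15],[-0.178,-0.1452,0.19],[-0.178,-0.1452,0.212],[-0.178,-0.1452,0.22],[-0.178,-0.1452,0.22],[-0.178,-0.1452,0.22],[-0.178,-0.1452,0.22],[-0.178,-0.1452,0.22],[-0.178,-0.1452,0.22],[-0.178,-0.1452,0.2],[-0.178,-0.1452,0.15],[-0.178,-0.1452,0.09],[-0.178,-0.1452,0.09]], "grip": [0,0,0,0,0,0,0,0,0,0,0,0,1,1,1,1,1,1,1,1]}}

```text
clock: 18.95
tool_pos: [0.4494, -0.2322, 0.2112]
eef_rot: [0.782, 0.623, 0.002, 0.004]
contact_force: [0.1, -0.7, -2.5]
opening: 0.451
finger_force: 29.9
```

>>> {"method": "jog_arm", "body": {"turn": [[0,0,-0.148],[0,0,-0.148],[0,0,-0.148],[0,0,-0.148],[0,0,-0.148],[0,0,-0.148],[0,0,-0.148],[0,0,-0.148],[0,0,-0.148],[0,0,-0.148]], "translation": [[0.03,0.03,0],[0.07,0.065,0],[0.11,0.1,0],[0.1386,0.1254,0],[0.1386,0.1254,0],[0.1386,0.1254,0.02],[0.1386,0.1254,0.04],[0.1386,0.1254,0.06],[0.1386,0.1254,0.06],[0.1386,0.1254,0.06]], "grip": [1,1,1,1,1,1,1,1,1,1]}}

```text
clock: 20.2
tool_pos: [0.5994, -0.1249, 0.1475]
eef_rot: [0.734, 0.679, -0.001, -0.001]
contact_force: [-0.5, 0.0, -2.5]
opening: 0.451
finger_force: 29.9
```

```bash
python3 - <<'E'
from h import *
s=st(); cp=cams.camera_params('wrist'); im=snap('wrist','w5.png')
cv2.imwrite('pics/w5c.png',cv2.resize(im[60:310,140:390,::-1],None,fx=2.3,fy=2.3))
E
```

```text
t 20.2 pos [ 0.5994 -0.1249  0.1475] q [ 7.341e-01  6.790e-01 -9.000e-04 -5.000e-04] F [-0.5  0.  -2.5] op 0.451 ff 29.9
```

View pics/w5c.png

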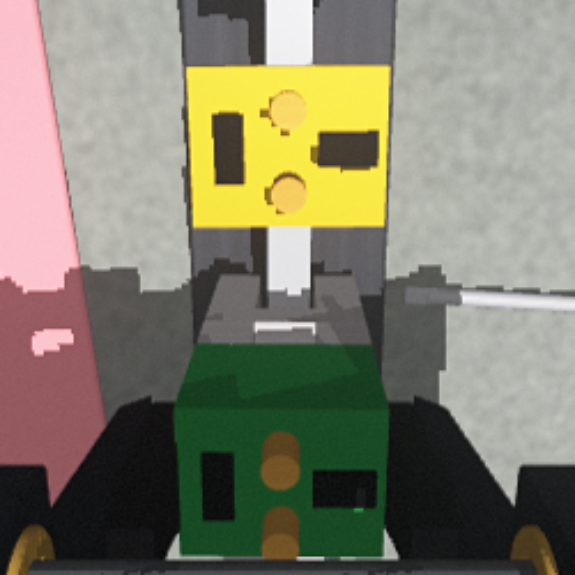

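The green module's slot (crop columns 259–312) sits about 1 mm left of the rail centre (289), with yellow seated beyond it. I'll nudge it slightly and lower.

>>> {"method": "jog_arm", "body": {"turn": [[0,0,0],[0,0,0],[0,0,0],[0,0,0],[0,0,0],[0,0,0],[0,0,0]], "translation": [[0,0.0006,0],[0,0.0006,0.01],[0,0.0006,0.016],[0,0.0006,0.022],[0,0.0006,0.03],[0,0.0006,0.03],[0,0.0006,0.03]], "grip": [1,1,1,1,1,1,1]}}

```text
clock: 21.12
tool_pos: [0.6023, -0.1245, 0.1185]
eef_rot: [0.734, 0.679, 0.001, 0.001]
contact_force: [0.9, -1.2, 5.0]
opening: 0.451
finger_force: 30.0
```

>>> {"method": "jog_arm", "body": {"turn": [[0,0,0],[0,0,0]], "translation": [[0,0,0],[0,0,0.003]], "grip": [1,1]}}

```text
clock: 21.38
tool_pos: [0.6024, -0.1244, 0.1183]
eef_rot: [0.734, 0.679, 0.001, 0.002]
contact_force: [-8.4, -0.4, 42.4]
opening: 0.451
finger_force: 30.1
```

>>> {"method": "jog_arm", "body": {"turn": [[0,0,0],[0,0,0],[0,0,0]], "translation": [[0,0,-0.005],[0,0,-0.005],[0,0,-0.005]], "grip": [1,1,1]}}

```text
clock: 21.75
tool_pos: [0.6003, -0.1244, 0.1188]
eef_rot: [0.734, 0.679, -0.001, -0.001]
contact_force: [-0.0, 0.5, -2.3]
opening: 0.449
finger_force: 30.0
```

```bash
python3 - <<'E'
from h import *
s=st(); print(R.from_quat(s['eef_rot']).as_matrix().round(4)); im=snap('wrist','w6.png'); s2=snap('side','s6.png')
a=cv2.resize(im[60:310,140:390,::-1],None,fx=2,fy=2)
b=cv2.resize(s2[110:210,210:310,::-1],(300,300),interpolation=cv2.INTER_CUBIC); b=cv2.copyMakeBorder(b,0,200,0,0,0)
cv2.imwrite('pics/w6c.png',np.hstack([a,b]))
E
```

```text
t 21.75 pos [ 0.6003 -0.1244  0.1188] q [ 7.340e-01  6.792e-01 -6.000e-04 -7.000e-04] F [-0.   0.5 -2.3] op 0.449 ff 30.0
[[ 7.74e-02  9.97e-01 -1.80e-03]
 [ 9.97e-01 -7.74e-02  2.00e-04]
 [ 1.00e-04 -1.80e-03 -1.00e+00]]
```

View pics/w6c.png

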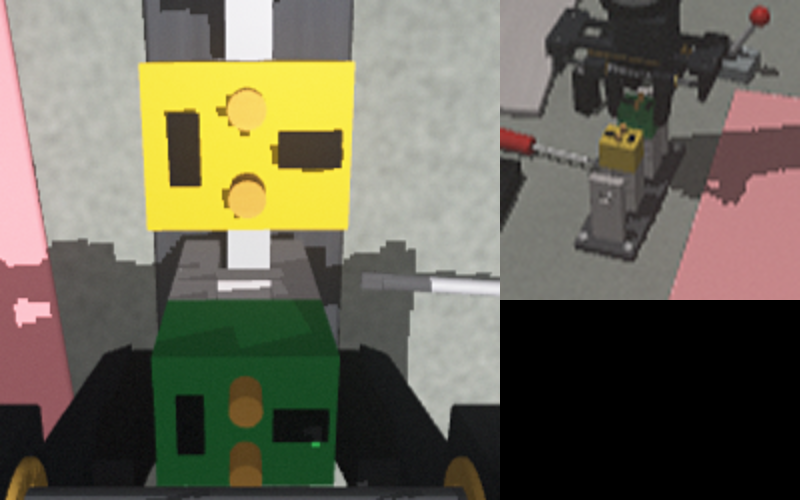

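The green module sits about 19 mm lower in the grip than yellow did (top 91 px wide against 106 px). So the contact at z = 0.1185 is simply the seated height, and I'll release it and check.

>>> {"method": "jog_arm", "body": {"turn": [[0,0,0],[0,0,0],[0,0,0],[0,0,0],[0,0,0],[0,0,0],[0,0,0],[0,0,0],[0,0,0]], "translation": [[0,0,0.002],[0,0,0.002],[0,0,0.002],[0,0,0.002],[0,0,0.002],[0,0,-0.03],[0,0,-0.08],[0,0,-0.13],[0,0,-0.18]], "grip": [1,1,0.2,0.1,0,0,0,0,0]}}

```text
clock: 22.98
tool_pos: [0.6008, -0.1244, 0.3012]
eef_rot: [0.734, 0.679, -0.0, -0.0]
contact_force: [0.4, 0.1, -0.3]
opening: 0.997
finger_force: 0.0
```

```bash
python3 - <<'E'
from h import *
s=st(); cp=cams.camera_params('wrist'); im=snap('wrist','w7.png'); hsv=cv2.cvtColor(im,cv2.COLOR_RGB2HSV)
for n,lo,hi in (('y',(22,120,170),(34,255,255)),('g',(45,80,60),(90,255,255))):
    m=cv2.inRange(hsv,lo,hi); _,l,ss,c=cv2.connectedComponentsWithStats(m);k=1+np.argmax(ss[1:,4])
    w=unproj('wrist',np.argwhere(l==k)[:,::-1],.118,cp)[:,:2]*1000; print(n,ss[k,4],*[np.round(q,2) for q in cv2.minAreaRect(w.astype(np.float32))])
for c in ('side','top'):
  snap(c)
  for n in ('rod','rod_tip','module_green','module_yellow'): print(c,n,[(np.round(d['position'],4).tolist(),round(d['p'],2)) for d in models.place_of(c,n)][:2])
E
```

```text
t 22.98 pos [ 0.6008 -0.1244  0.3012] q [ 7.339e-01  6.792e-01 -0.000e+00 -1.000e-04] F [ 0.4  0.1 -0.3] op 0.997 ff 0.0
y 1330 [604.57 -64.66] [31.84 40.26] 85.53
g 1277 [ 599.45 -121.5 ] [37.52 40.04] 85.53
side rod [([0.4234, 0.2888, 0.0133], 0.89), ([0.6101, -0.0621, 0.0784], 0.46)]
side rod_tip [([0.4219, 0.0958, 0.0151], 0.65)]
side module_green [([0.4229, 0.0958, 0.0143], 0.73), ([0.5988, -0.1245, 0.0241], 0.71)]
side module_yellow [([0.7709, 0.1308, -0.002], 0.74), ([0.6029, -0.0663, 0.0273], 0.63)]
top rod [([0.4247, 0.2938, 0.0125], 0.68)]
top rod_tip [([0.4238, 0.0969, 0.0137], 0.84)]
top module_green [([0.2977, 0.2667, 0.0018], 0.67), ([0.6013, -0.126, 0.0247], 0.61)]
top module_yellow [([0.6051, -0.0635, 0.0237], 0.55)]
```

View pics/w7.png

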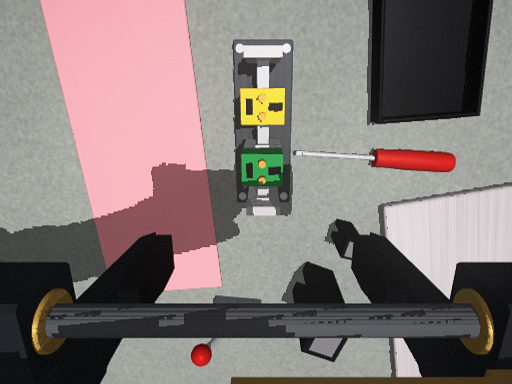

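Yellow (263,107) and green (262,170) both sit square on the rail. Next is the rod.

>>> {"method": "jog_arm", "body": {"turn": [[0,0,-0.077],[0,0,-0.077],[0,0,-0.077],[0,0,-0.077],[0,0,-0.077],[0,0,-0.077],[0,0,-0.077],[0,0,-0.077],[0,0,-0.077],[0,0,-0.077],[0,0,-0.077],[0,0,-0.077]], "translation": [[0.055,-0.02,0],[0.11,-0.04,0],[0.165,-0.06,0],[0.22,-0.085,0],[0.275,-0.11,0],[0.33,-0.14,0],[0.383,-0.161,0],[0.383,-0.161,0],[0.383,-0.161,0],[0.383,-0.161,0],[0.383,-0.161,0],[0.383,-0.161,0]], "grip": [0,0,0,0,0,0,0,0,0,0,0,0]}}

```text
clock: 25.02
tool_pos: [0.4706, 0.2691, 0.2997]
eef_rot: [0.708, 0.706, -0.0, 0.0]
contact_force: [0.1, 0.1, 0.5]
opening: 1.0
finger_force: 0.0
```

```bash
python3 - <<'E'
from h import *
s=st(); cp=cams.camera_params('wrist'); im=snap('wrist','w8.png'); hsv=cv2.cvtColor(im,cv2.COLOR_RGB2HSV)
import json; json.dump({k:(np.array(v).tolist()) for k,v in cp.items()},open('cp8.json','w'))
m=cv2.inRange(hsv,(5,150,120),(18,255,255)); _,l,ss,c=cv2.connectedComponentsWithStats(m);k=1+np.argmax(ss[1:,4])
w=unproj('wrist',np.argwhere(l==k)[:,::-1],.024,cp)[:,:2]*1000; print(ss[k],*[np.round(q,2) for q in cv2.minAreaRect(w.astype(np.float32))])
for n in ('rod','rod_tip','mug'): print(n,[(np.round(d['position'],4).tolist(),round(d['p'],2)) for d in models.place_of('wrist',n)][:2])
E
```

```text
t 25.02 pos [0.4706 0.2691 0.2997] q [ 7.078e-01  7.064e-01 -1.000e-04  1.000e-04] F [0.1 0.1 0.5] op 1.0 ff 0.0
[213  84  19  52 876] [421.72 319.47] [20.11 59.01] 0.15
rod [([0.4257, 0.2918, 0.0136], 0.78), ([0.2959, 0.2692, -0.0032], 0.39)]
rod_tip [([0.4203, 0.0988, 0.0107], 0.92)]
mug [([0.2997, 0.2695, 0.0005], 0.69), ([0.5775, 0.4002, 0.0494], 0.46)]
```

View pics/w8.png

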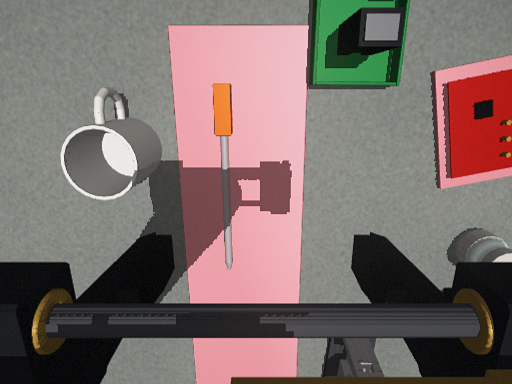

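The orange handle runs from (213,84) to (232,135), with the tip at (229,268). The mug is left at (100,160), and the blank stands upright in the tray. I'll grip the handle near its end, offset in +x, to keep the gripper body clear of the mug.

>>> {"method": "jog_arm", "body": {"turn": [[0,0,0],[0,0,0],[0,0,0],[0,0,0],[0,0,0],[0,0,0],[0,0,0],[0,0,0],[0,0,0],[0,0,0],[0,0,0]], "translation": [[0.04,-0.03,0.0],[0.07,-0.0445,0.03],[0.07,-0.0445,0.08],[0.07,-0.0445,0.13],[0.07,-0.0445,0.18],[0.07,-0.0445,0.22],[0.07,-0.0445,0.25],[0.07,-0.0445,0.266],[0.07,-0.0445,0.2735],[0.07,-0.0445,0.2735],[0.07,-0.0445,0.2735]], "grip": [0,0,0,0,0,0,0,0,0,0,0]}}

```text
clock: 26.6
tool_pos: [0.4263, 0.3404, 0.0271]
eef_rot: [0.707, 0.707, 0.001, 0.0]
contact_force: [-0.5, -0.2, 0.4]
opening: 1.001
finger_force: 0.0
```

>>> {"method": "jog_arm", "body": {"turn": [[0,0,0],[0,0,0],[0,0,0],[0,0,0],[0,0,0],[0,0,0],[0,0,0],[0,0,0],[0,0,0]], "translation": [[0,0,0],[0,0,0],[0,0,0],[0,0,0],[0,0,0],[0,0,0],[0,0,0],[0,0,0],[0,0,0]], "grip": [1,1,1,1,1,1,1,1,1], "force": 50}}

```text
clock: 27.72
tool_pos: [0.4255, 0.34, 0.0261]
eef_rot: [0.707, 0.707, -0.0, -0.0]
contact_force: [-0.7, 0.1, 0.1]
opening: 0.224
finger_force: 49.4
```

>>> {"method": "jog_arm", "body": {"turn": [[0,0,0],[0,0,0],[0,0,0],[0,0,0],[0,0,0],[0,0,0.0785],[0,0,0.0785],[0,0,0.0785],[0,0,0.0785],[0,0,0.0785],[0,0,0.0785],[0,0,0.0785],[0,0,0.0785],[0,0,0.0785],[0,0,0.0785],[0,0,0.0785]], "translation": [[0,0,-0.01],[0,0,-0.03],[0,0,-0.06],[0,0,-0.095],[0,0,-0.125],[-0.01,0.03,-0.134],[-0.02,0.065,-0.134],[-0.03,0.1,-0.134],[-0.04,0.135,-0.134],[-0.05,0.17,-0.134],[-0.057,0.195,-0.134],[-0.0616,0.2068,-0.134],[-0.0616,0.2068,-0.134],[-0.0616,0.2068,-0.134],[-0.0616,0.2068,-0.134],[-0.0616,0.2068,-0.134]], "grip": [1,1,1,1,1,1,1,1,1,1,1,1,1,1,1,1]}}

```text
clock: 29.72
tool_pos: [0.6319, 0.2787, 0.1604]
eef_rot: [0.734, 0.679, -0.0, -0.0]
contact_force: [0.6, 0.2, -1.2]
opening: 0.221
finger_force: 49.4
```

```bash
python3 - <<'E'
from h import *
s=st(); print(R.from_quat(s['eef_rot']).as_matrix().round(4).tolist())
im=snap('side','s9.png'); t=snap('top','t9.png')
M=R.from_quat(s['eef_rot']).as_matrix(); ax=M[:,0]; p=np.array(s['tool_pos'])+M[:,2]*.012
for c in ('side','top'):
    print(c,'pred shoulder/tip',proj(c,[p-ax*.05,p-ax*.24]).round(1).tolist())
    print([(np.round(d['position'],4).tolist(),round(d['p'],2)) for d in models.place_of(c,'rod_tip')][:2])
print('tip',p-ax*.24)
a=cv2.resize(im[120:270,160:310,::-1],(400,400),interpolation=cv2.INTER_CUBIC); b=cv2.resize(t[120:220,180:320,::-1],(400,286),interpolation=cv2.INTER_CUBIC)
cv2.imwrite('pics/c9.png',np.hstack([a,cv2.copyMakeBorder(b,0,114,0,0,0)]))
E
```

```text
t 29.73 pos [0.6319 0.2787 0.1604] q [ 7.341e-01  6.791e-01 -1.000e-04 -1.000e-04] F [ 0.6  0.2 -1.2] op 0.221 ff 49.4
[[0.0778, 0.997, -0.0002], [0.997, -0.0778, -0.0], [-0.0001, -0.0002, -1.0]]
side pred shoulder/tip [[212.9, 213.5], [238.0, 168.6]]
[([0.6086, 0.0385, 0.1482], 0.64), ([0.6092, -0.0629, 0.0809], 0.49)]
top pred shoulder/tip [[206.1, 152.8], [271.7, 157.6]]
[([0.6088, 0.0346, 0.1479], 0.6), ([0.5406, -0.3708, 0.0007], 0.55)]
tip [0.61323107 0.0394709  0.14837802]
```

View pics/c9.png

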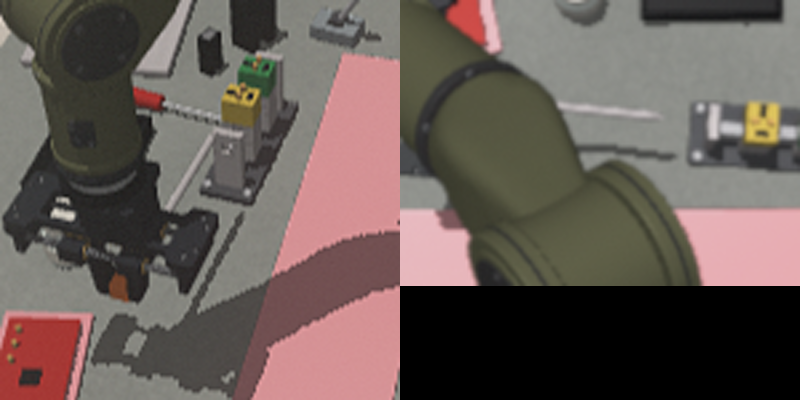

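The rod is held with its tip at top-view pixel ≈(271,161), against a predicted row of 157.6. That suggests a small yaw in the grip, so I'll fit the rod line.

```bash
python3 - <<'E'
from h import *
t=cv2.imread('pics/t9.png').astype(float); g=t.min(2)
P=[]
for u in range(242,271,2):
    col=g[150:166,u]; b=np.median(np.r_[col[:4],col[-4:]]); w=np.clip(col-b-12,0,None); 
    if w.sum()>0: P.append((u,150+(w*np.arange(16)).sum()/w.sum()))
P=np.array(P); print(P.round(1).tolist())
for z in (.148,):
    W=unproj('top',P,z); k=np.polyfit(W[:,1],W[:,0],1); print('slope deg',np.degrees(np.arctan(k[0])),'x at y=.0395',np.polyval(k,.0395),'y range',W[:,1].min(),W[:,1].max())
# check the top camera against known: plate tops & yellow
hsv=cv2.cvtColor(t.astype(np.uint8),cv2.COLOR_BGR2HSV); m=cv2.inRange(hsv,(22,120,150),(34,255,255)); _,l,ss,c=cv2.connectedComponentsWithStats(m)
for k in range(1,len(ss)):
    if ss[k,4]>60: print(ss[k],unproj('top',c[k],.118).round(4))
g8=g[155:175,285:345]; 
for lo,hi in ((285,300),(330,345)):
    m=g[150:180,lo:hi]>150; q=np.argwhere(m); print(len(q),unproj('top',[q[:,1].mean()+lo,q[:,0].mean()+150],.098).round(4))
E
```

```text
[[242.0, 157.2], [244.0, 157.2], [246.0, 157.4], [248.0, 157.6], [250.0, 158.0], [252.0, 158.2], [254.0, 158.2], [256.0, 158.3], [258.0, 158.6], [260.0, 159.0], [262.0, 159.3], [264.0, 159.2], [266.0, 159.3], [268.0, 159.6], [270.0, 160.0]]
slope deg 5.979883976013458 x at y=.0395 0.6061838610487047 y range 0.04445929934326527 0.12519937281760213
[301 156  12  14 119] [[ 0.6018 -0.0627  0.118 ]]
[ 98 208  32  50 752] [[0.3875 0.4974 0.118 ]]
80 [[ 0.6055 -0.0214  0.098 ]]
69 [[ 0.5945 -0.1666  0.098 ]]
```

>>> {"method": "jog_arm", "body": {"turn": [[0,0,-0.0175],[0,0,-0.0175],[0,0,-0.0175],[0,0,-0.0175],[0,0,-0.0175],[0,0,-0.0175],[0,0,-0.0175],[0,0,-0.0175]], "translation": [[0,0,0.02],[0,0,0.04],[-0.005,0,0.06],[-0.01,0,0.0717],[-0.014,0,0.0717],[-0.014,0,0.0717],[-0.014,0,0.0717],[-0.014,0,0.0717]], "grip": [1,1,1,1,1,1,1,1]}}

```text
clock: 30.92
tool_pos: [0.6317, 0.2648, 0.0892]
eef_rot: [0.728, 0.685, 0.001, 0.0]
contact_force: [-0.1, -0.1, -1.9]
opening: 0.222
finger_force: 49.4
```

```bash
cat > rodfit.py <<'E'
from h import *
import sys
s=st(); M=R.from_quat(s['eef_rot']).as_matrix(); print('tool yaw',np.degrees(np.arctan2(M[1,1],M[0,1])).round(2),'tilt z',M[2,0].round(4))
z=s['tool_pos'][2]-.012; a,b=int(sys.argv[1]),int(sys.argv[2])
t=snap('top','tf.png'); g=t.min(2).astype(float); P=[]
for u in range(a,b,2):
    r0=int(sys.argv[3]); col=g[r0:r0+16,u]; bg=np.median(np.r_[col[:4],col[-4:]]); w=np.clip(col-bg-12,0,None)
    if w.sum()>0: P.append((u,r0+(w*np.arange(16)).sum()/w.sum()))
P=np.array(P); W=unproj('top',P,z); W[:,0]+=.0028
k=np.polyfit(W[:,1],W[:,0],1); print(P[[0,-1]].round(1).tolist(),'deg',np.degrees(np.arctan(k[0])).round(2),'y',W[:,1].min().round(3),W[:,1].max().round(3))
for y in (.0255,.07): print(y,'x fit',np.polyval(k,y).round(4),'rail',.6051+.0785*(y+.0645))
E
python3 rodfit.py 250 274 152; python3 - <<'E'
from h import *
snap('side','s10.png')
print([(np.round(d['position'],4).tolist(),round(d['p'],2)) for d in models.place_of('side','rod_tip')][:2])
s=r.get_state(); M=R.from_quat(s['eef_rot']).as_matrix(); p=np.array(s['tool_pos'])+M[:,2]*.012
ax=np.array([.0785,.9969,0]); print(proj('side',[p-ax*.05,p-ax*.24]).round(1).tolist(),p-ax*.24)
im=cv2.imread('pics/s10.png'); cv2.imwrite('pics/s10c.png',cv2.resize(im[150:240,190:290],(800,720)[:2] and (660,594),interpolation=cv2.INTER_CUBIC))
E
```

```text
t 30.93 pos [0.6317 0.2648 0.0892] q [7.284e-01 6.851e-01 6.000e-04 1.000e-04] F [-0.1 -0.1 -1.9] op 0.222 ff 49.4
tool yaw -3.51 tilt z 0.0008
[[250.0, 159.1], [272.0, 162.3]] deg 13.04 y 0.036 0.104
0.0255 x fit 0.609 rail 0.612165
0.07 x fit 0.6193 rail 0.61565825
[([0.6114, 0.022, 0.0789], 0.73)]
[[217.2, 226.6], [240.6, 182.6]] [0.61260434 0.02524406 0.07680439]
```

View pics/s10c.png

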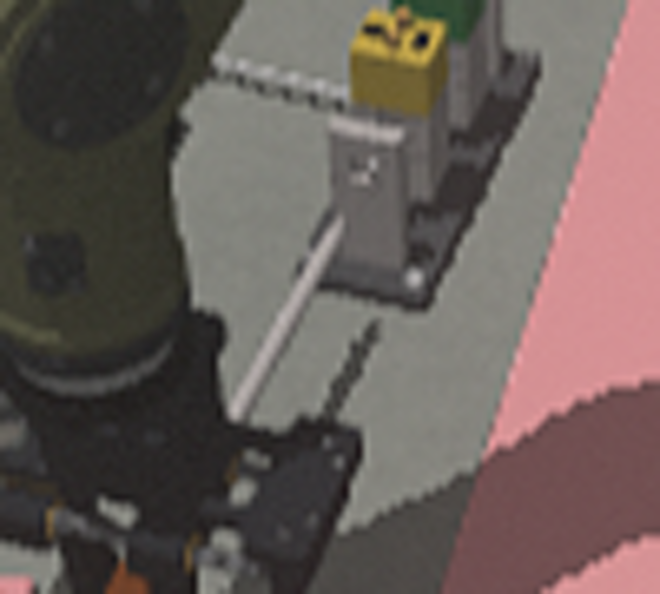

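The side view shows the tip at about (241.8,182.6), one pixel from prediction, and the plate eye at about (245,176). I'll compare the offsets.

```bash
python3 - <<'E'
from h import *
print('eye pred',proj('side',[[.6095,-.0107,.0765],[.6089,-.0157,.098]]).round(1).tolist())
t=cv2.imread('pics/tf.png').min(2).astype(int)
for u in range(246,276,3): print(u,t[150:172,u].tolist())
M=[.6051+.0785*(y+.0645) for y in (.1,.06,.0255)]
print('want top',proj('top',[[x-.0028,y,.0768] for x,y in zip(M,(.1,.06,.0255))]).round(1).tolist())
s=cv2.imread('pics/s10.png'); im=s.min(2).astype(int)
# plate top bright strip and eye
print(im[166:184,238:254])
E
```

```text
eye pred [[244.6, 175.4], [245.0, 169.4]]
246 [137, 136, 137, 137, 135, 135, 134, 133, 131, 155, 182, 170, 143, 138, 137, 116, 77, 57, 50, 49, 54, 57]
249 [137, 136, 137, 138, 137, 136, 136, 137, 138, 162, 189, 178, 140, 128, 115, 82, 59, 59, 57, 51, 50, 56]
252 [134, 136, 138, 139, 137, 137, 137, 135, 137, 145, 175, 176, 136, 91, 63, 51, 56, 59, 62, 63, 58, 51]
255 [137, 136, 136, 134, 135, 135, 134, 134, 134, 134, 160, 174, 146, 96, 62, 56, 53, 56, 61, 64, 66, 67]
258 [136, 136, 135, 135, 136, 135, 134, 137, 138, 135, 156, 182, 169, 135, 103, 72, 63, 61, 58, 58, 63, 66]
261 [139, 138, 138, 137, 136, 136, 135, 135, 136, 140, 163, 189, 177, 139, 129, 128, 106, 77, 68, 66, 65, 61]
264 [137, 137, 137, 139, 138, 138, 137, 138, 139, 138, 146, 174, 175, 139, 125, 135, 135, 124, 94, 71, 68, 69]
267 [137, 138, 139, 138, 137, 138, 137, 137, 138, 136, 134, 160, 173, 151, 133, 137, 140, 137, 112, 79, 77, 101]
270 [136, 137, 139, 137, 138, 138, 138, 139, 139, 138, 134, 155, 181, 168, 142, 138, 137, 134, 108, 78, 79, 115]
273 [135, 136, 136, 137, 137, 139, 139, 137, 136, 135, 136, 140, 156, 151,
[... 603 characters left out ...]
  96  98  98  79  83  92  91]
 [125 122  93  98  94  77  95 102 152 102  89  98  81  82  91  93]
 [125 128  96  96  97  77  85  95 141 100  93  99  82  79  98  97]
 [123 125  90  93  97 112 122 137  81  92  97  98  85  79  97  97]
 [125 125  87  95  94 118 125 141  94  88  96  98  87  77  98  98]
 [126 128 100  94  95  96  93  92  96  89  97  97  86  76  98  98]
 [126 128 104  94  96  99  96  96  88  96  97  98  87  76  96  94]
 [126 127 100  96  98  97  95  95  97  96  96  97  87  77  76  70]
 [128 106  88  95  97  99  94  97  98  95  96  96  89  74  54  47]
 [119  78  83 112  97  97  95  98  97  95  97  97  88  68  46  66]
 [ 98  72 102 142  98  98  96  95  99  96  98  97  91  69  48  79]]
```

>>> {"method": "jog_arm", "body": {"turn": [[0,0,-0.012],[0,0,-0.012],[0,0,-0.012],[0,0,-0.012],[0,0,-0.012],[0,0,-0.012],[0,0,-0.012],[0,0,-0.012],[0,0,-0.012]], "translation": [[0,-0.0015,0.0003],[0,-0.0015,0.0003],[-0.01,-0.0017,0.0003],[-0.02,-0.0019,0.0003],[-0.028,-0.002,0.0003],[-0.035,-0.0021,0.0003],[-0.042,-0.0022,0.0003],[-0.042,-0.0022,0.0003],[-0.042,-0.0022,0.0003]], "grip": [1,1,1,1,1,1,1,1,1]}}

```text
clock: 32.2
tool_pos: [0.6266, 0.223, 0.0883]
eef_rot: [0.724, 0.69, 0.0, -0.0]
contact_force: [-0.1, 0.6, -1.9]
opening: 0.224
finger_force: 49.4
```

```bash
python3 - <<'E'
from h import *
s=st(); print(s['moment']); im=snap('side'); t=snap('top')
a=cv2.resize(im[150:240,190:290,::-1],(400,360),interpolation=cv2.INTER_CUBIC); b=cv2.resize(t[145:185,240:340,::-1],(400,160),interpolation=cv2.INTER_CUBIC)
cv2.imwrite('pics/c11.png',np.hstack([a,cv2.copyMakeBorder(b,0,200,0,0,0)]))
g=t.min(2).astype(int)
for u in range(258,292,3): print(u,g[154:170,u].tolist())
E
```

```text
t 32.2 pos [0.6266 0.223  0.0883] q [ 7.243e-01  6.895e-01  3.000e-04 -1.000e-04] F [-0.1  0.6 -1.9] op 0.224 ff 49.4
[-0.02462074 -0.07226209 -0.01593478]
258 [127, 120, 115, 97, 72, 56, 54, 54, 53, 55, 56, 57, 58, 58, 61, 59]
261 [136, 136, 136, 134, 135, 139, 157, 182, 166, 122, 108, 98, 82, 68, 53, 50]
264 [139, 137, 137, 137, 139, 140, 156, 183, 176, 138, 127, 131, 107, 68, 51, 50]
267 [137, 137, 136, 137, 138, 137, 143, 173, 175, 141, 110, 85, 60, 55, 49, 49]
270 [138, 138, 139, 138, 139, 138, 134, 157, 172, 141, 84, 54, 57, 60, 61, 54]
273 [137, 139, 138, 137, 135, 134, 131, 152, 164, 124, 64, 50, 55, 60, 61, 64]
276 [136, 136, 138, 138, 137, 137, 139, 159, 183, 154, 84, 61, 57, 54, 58, 63]
279 [137, 137, 138, 138, 136, 136, 138, 149, 176, 174, 132, 91, 71, 64, 63, 60]
282 [135, 124, 109, 100, 98, 96, 94, 113, 161, 173, 138, 98, 87, 74, 64, 66]
285 [135, 125, 162, 190, 170, 122, 89, 99, 145, 167, 143, 106, 91, 73, 54, 53]
288 [134, 122, 134, 150, 151, 152, 163, 174, 182, 186, 181, 176, 176, 172, 135, 83]
291 [135, 126, 142, 168, 173, 169, 167, 163, 161, 164, 165, 160, 152, 141, 109, 64]
```

View pics/c11.png

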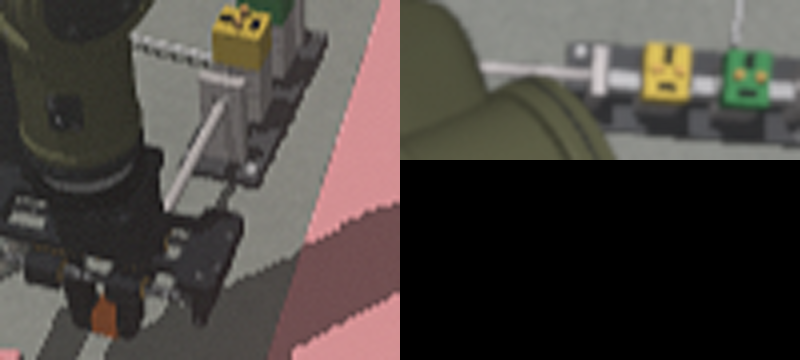

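The tip has entered the plate eye with no contact force. I'll advance in stages, watching the force.

>>> {"method": "jog_arm", "body": {"turn": [[0,0,0],[0,0,0],[0,0,0],[0,0,0],[0,0,0],[0,0,0],[0,0,0]], "translation": [[-0.01,-0.0003,0],[-0.02,-0.0006,0],[-0.03,-0.0009,0],[-0.04,-0.0012,0],[-0.05,-0.0015,0],[-0.05,-0.0015,0],[-0.05,-0.0015,0]], "grip": [1,1,1,1,1,1,1]}}

```text
clock: 33.17
tool_pos: [0.6227, 0.1732, 0.0883]
eef_rot: [0.724, 0.69, 0.0, -0.0]
contact_force: [-0.2, 0.4, -1.4]
opening: 0.224
finger_force: 49.4
```

>>> {"method": "jog_arm", "body": {"turn": [[0,0,0],[0,0,0],[0,0,0],[0,0,0],[0,0,0],[0,0,0],[0,0,0]], "translation": [[-0.01,-0.0003,0],[-0.02,-0.0006,0],[-0.03,-0.0009,0],[-0.04,-0.0012,0],[-0.05,-0.0015,0],[-0.05,-0.0015,0],[-0.05,-0.0015,0]], "grip": [1,1,1,1,1,1,1]}}

```text
clock: 34.05
tool_pos: [0.6187, 0.1233, 0.0883]
eef_rot: [0.724, 0.69, 0.0, -0.0]
contact_force: [-0.3, 0.2, -1.3]
opening: 0.224
finger_force: 49.4
```

>>> {"method": "jog_arm", "body": {"turn": [[0,0,0],[0,0,0],[0,0,0],[0,0,0],[0,0,0],[0,0,0]], "translation": [[-0.01,-0.0003,0],[-0.02,-0.0006,0],[-0.03,-0.0009,0],[-0.035,-0.001,0],[-0.035,-0.001,0],[-0.035,-0.001,0]], "grip": [1,1,1,1,1,1]}}

```text
clock: 34.8
tool_pos: [0.616, 0.0884, 0.0883]
eef_rot: [0.724, 0.69, 0.0, -0.0]
contact_force: [-0.0, -0.3, -1.9]
opening: 0.225
finger_force: 49.4
```

>>> {"method": "jog_arm", "body": {"turn": [[0,0,0],[0,0,0],[0,0,0],[0,0,0],[0,0,0],[0,0,0],[0,0,0]], "translation": [[-0.01,-0.0003,0],[-0.02,-0.0006,0],[-0.03,-0.0009,0],[-0.037,-0.0011,0],[-0.042,-0.0013,0],[-0.042,-0.0013,0],[-0.042,-0.0013,0]], "grip": [1,1,1,1,1,1,1]}}

```text
clock: 35.67
tool_pos: [0.6126, 0.0466, 0.0883]
eef_rot: [0.724, 0.69, 0.0, -0.0]
contact_force: [0.1, 0.9, -2.5]
opening: 0.224
finger_force: 49.4
```

>>> {"method": "jog_arm", "body": {"turn": [[0,0,0],[0,0,0],[0,0,0],[0,0,0],[0,0,0],[0,0,0]], "translation": [[-0.002,-0.0001,0],[-0.004,-0.0001,0],[-0.006,-0.0002,0],[-0.007,-0.0002,0],[-0.008,-0.0002,0],[-0.008,-0.0002,0]], "grip": [1,1,1,1,1,1]}}

```text
clock: 36.42
tool_pos: [0.612, 0.0392, 0.0883]
eef_rot: [0.724, 0.69, 0.001, -0.0]
contact_force: [0.2, 3.2, -2.0]
opening: 0.223
finger_force: 49.4
```

>>> {"method": "jog_arm", "body": {"turn": [[0,0,0],[0,0,0],[0,0,0]], "translation": [[-0.001,0,0],[-0.0025,0,0],[-0.0025,0,0]], "grip": [1,1,1]}}

```text
clock: 36.8
tool_pos: [0.612, 0.0391, 0.0885]
eef_rot: [0.724, 0.69, 0.002, -0.001]
contact_force: [-0.3, 8.0, -2.6]
opening: 0.219
finger_force: 49.4
```

>>> {"method": "jog_arm", "body": {"turn": [[0,0,0],[0,0,0],[0,0,0],[0,0,0],[0,0,0],[0,0,0],[0,0,0],[0,0,0],[0,0,0]], "translation": [[0,0,0],[0,0,0],[0,0,0],[0,0,0],[0,0,-0.03],[0.01,0,-0.08],[0.03,0,-0.13],[0.05,0,-0.17],[0.05,0,-0.17]], "grip": [0.7,0.5,0.3,0.3,0.3,0,0,0,0]}}

```text
clock: 37.92
tool_pos: [0.616, 0.0886, 0.262]
eef_rot: [0.723, 0.69, 0.004, 0.001]
contact_force: [-0.2, 0.5, -0.5]
opening: 1.002
finger_force: 0.0
```

```bash
python3 - <<'E'
from h import *
s=st(); cp=cams.camera_params('wrist'); w=snap('wrist','w12.png'); hsv=cv2.cvtColor(w,cv2.COLOR_RGB2HSV)
for z in (.0865,):
    m=cv2.inRange(hsv,(5,150,100),(18,255,255)); _,l,ss,c=cv2.connectedComponentsWithStats(m);k=1+np.argmax(ss[1:,4])
    W=unproj('wrist',np.argwhere(l==k)[:,::-1],z,cp)[:,:2]*1000; print(ss[k],*[np.round(q,2) for q in cv2.minAreaRect(W.astype(np.float32))])
im=snap('side')
a=cv2.resize(im[130:230,200:300,::-1],(384,384),interpolation=cv2.INTER_CUBIC)
cv2.imwrite('pics/c12.png',np.hstack([w[:,100:450,::-1],a]))
for n in ('rod','rod_tip'): print([(np.round(d['position'],4).tolist(),round(d['p'],2)) for d in models.place_of('side',n)][:2])
E
```

```text
t 37.92 pos [0.616  0.0886 0.262 ] q [0.7234 0.6904 0.0038 0.0013] F [-0.2  0.5 -0.5] op 1.002 ff 0.0
[ 249  205   21   61 1182] [609.87  23.93] [65.72 19.95] 85.53
[([0.6086, -0.0133, 0.071], 0.67), ([0.5777, 0.3985, 0.0034], 0.5)]
[]
```

View pics/c12.png

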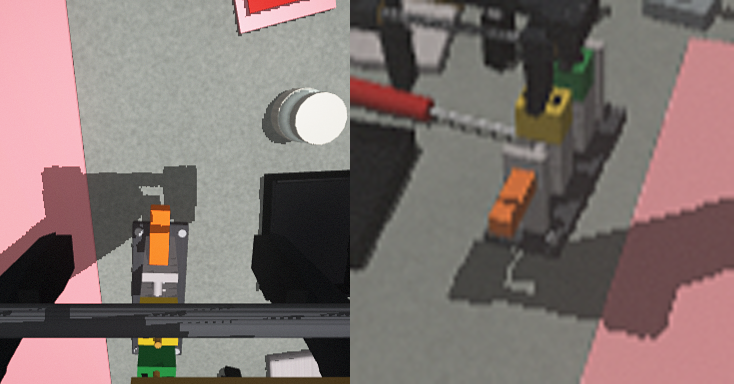

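```bash
python3 - <<'E'
from h import *
w=cv2.imread('pics/w12.png'); cp=cams.camera_params('wrist'); st()
print('expect shoulder top',proj('wrist',[[.6095,-.0107,.0865],[.6095,-.0107,.098]],cp).round(1), w[258:282,258].tolist())
print('cam tilt',np.round(R.from_quat(r.get_state()['eef_rot']).as_matrix()[2],4))
M=R.from_quat(r.get_state()['eef_rot'])
snap('top'); print([(np.round(d['position'],4).tolist(),round(d['p'],2)) for d in models.place_of('top','power_tip')][:3],[(np.round(d['position'],4).tolist(),round(d['p'],2)) for d in models.place_of('top','power_base')][:2])
print([(np.round(d['position'],4).tolist(),round(d['p'],2)) for d in models.place_of('top','rod_tip')][:2])
E
```

```text
t 38.12 pos [0.6135 0.0838 0.2566] q [ 7.248e-01  6.890e-01 -1.800e-03 -3.000e-04] F [-0.1 -0.3 -0.4] op 1.001 ff 0.0
expect shoulder top [[264.5 263.7]
 [264.5 269.7]] [[44, 141, 250], [46, 143, 250], [45, 141, 249], [44, 142, 250], [40, 140, 249], [41, 139, 252], [44, 126, 241], [89, 106, 156], [100, 96, 98], [98, 98, 102], [94, 94, 98], [96, 96, 102], [98, 95, 104], [96, 96, 102], [88, 88, 93], [192, 189, 198], [217, 215, 223], [213, 211, 219], [213, 212, 220], [211, 209, 217], [212, 211, 218], [212, 210, 218], [212, 208, 217], [213, 212, 219]]
cam tilt [-0.0022 -0.0028 -1.    ]
[([0.5397, -0.3665, -0.0002], 0.74), ([0.5034, -0.3612, 0.0943], 0.5)] [([0.5428, -0.3673, 0.0012], 0.59), ([0.5792, 0.3982, 0.0048], 0.46)]
[([0.5935, -0.2004, 0.0795], 0.58)]
```

The rod tip and shoulder are where a fully home rod should be, and the handle droops slightly in its clearance. I'll give the handle end one gentle push with closed fingers to be certain.

>>> {"method": "jog_arm", "body": {"turn": [[0,0,0.03],[0,0,0.03],[0,0,0.03],[0,0,0.03],[0,0,0.03],[0,0,0.03],[0,0,0.03],[0,0,0.03]], "translation": [[-0.008,0.002,0],[-0.008,0.002,0],[-0.008,0.002,0.04],[-0.008,0.002,0.09],[-0.008,0.002,0.13],[-0.008,0.002,0.16],[-0.008,0.002,0.172],[-0.008,0.002,0.172]], "grip": [1,1,1,1,1,1,1,1], "force": 20}}

```text
clock: 39.33
tool_pos: [0.6159, 0.0774, 0.086]
eef_rot: [0.735, 0.678, -0.0, -0.0]
contact_force: [-0.0, 0.5, 0.3]
opening: 0.116
finger_force: 0.0
```

>>> {"method": "jog_arm", "body": {"turn": [[0,0,0],[0,0,0],[0,0,0],[0,0,0],[0,0,0],[0,0,0]], "translation": [[-0.006,0,0],[-0.012,0,0],[-0.017,0,0],[-0.02,0,0],[-0.022,0,0],[-0.022,0,0]], "grip": [1,1,1,1,1,1]}}

```text
clock: 40.08
tool_pos: [0.6149, 0.0593, 0.087]
eef_rot: [0.734, 0.679, 0.003, -0.001]
contact_force: [-0.3, 7.4, 1.3]
opening: 0.006
finger_force: 3.2
```

>>> {"method": "jog_arm", "body": {"turn": [[0,0,0],[0,0,0],[0,0,0],[0,0,0],[0,0,0],[0,0,0],[0,0,0],[0,0,0],[0,0,0],[0,0,0],[0,0,0],[0,0,0],[0,0,0],[0,0,0],[0,0,0],[0,0,0],[0,0,0]], "translation": [[0.02,0,0],[0.03,0,-0.02],[0.03,0,-0.07],[0.03,0,-0.13],[0.03,0,-0.19],[-0.02,-0.005,-0.21],[-0.07,-0.015,-0.21],[-0.13,-0.025,-0.21],[-0.19,-0.035,-0.21],[-0.25,-0.05,-0.21],[-0.31,-0.065,-0.21],[-0.37,-0.075,-0.21],[-0.425,-0.082,-0.21],[-0.425,-0.082,-0.21],[-0.425,-0.082,-0.21],[-0.425,-0.082,-0.21],[-0.425,-0.082,-0.21]], "grip": [1,1,1,1,1,1,1,1,1,1,1,1,1,1,1,1,1]}}

```text
clock: 42.2
tool_pos: [0.4993, -0.3602, 0.2964]
eef_rot: [0.734, 0.679, 0.0, -0.0]
contact_force: [-0.5, 0.6, -0.0]
opening: 0.002
finger_force: 0.0
```

```bash
python3 - <<'E'
from h import *
s=st(); cp=cams.camera_params('wrist'); w=snap('wrist','w13.png'); hsv=cv2.cvtColor(w,cv2.COLOR_RGB2HSV)
m=cv2.inRange(hsv,(0,150,80),(8,255,255))|cv2.inRange(hsv,(172,150,80),(180,255,255)); _,l,ss,c=cv2.connectedComponentsWithStats(m)
for k in range(1,len(ss)):
    if ss[k,4]>100: print(ss[k],unproj('wrist',c[k],.092,cp).round(4))
for n in ('power_tip','power_base'): print([(np.round(d['position'],4).tolist(),round(d['p'],2)) for d in models.place_of('wrist',n)][:2])
g=cv2.cvtColor(w,cv2.COLOR_RGB2GRAY)
E
```

```text
t 42.2 pos [ 0.4993 -0.3602  0.2964] q [ 7.338e-01  6.794e-01  1.000e-04 -0.000e+00] F [-0.5  0.6 -0. ] op 0.002 ff 0.0
[256 156  25  24 474] [[ 0.5037 -0.3631  0.092 ]]
[([0.5027, -0.3568, 0.093], 0.59)]
[([0.5414, -0.3693, -0.0074], 0.56)]
```

View pics/w13.png

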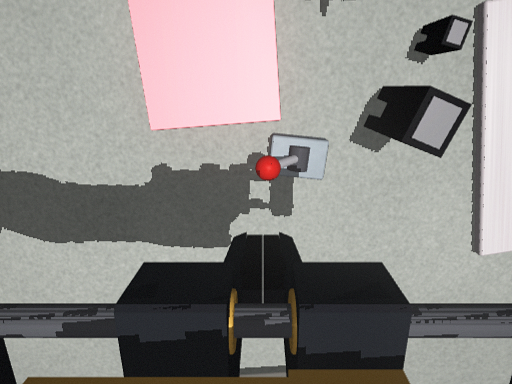

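The lever is off, with its knob at (268,168) and the box angled about −11°. I'll come down behind the knob and push away from the robot.

>>> {"method": "jog_arm", "body": {"turn": [[0,0,0.113],[0,0,0.113],[0,0,0.113],[0,0,0.113],[0,0,0.113],[0,0,0.113],[0,0,0.113],[0,0,0.113],[0,0,0.113]], "translation": [[0.0048,-0.04,0],[0.0048,-0.05,0],[0.0048,-0.05,0.03],[0.0048,-0.05,0.08],[0.0048,-0.05,0.13],[0.0048,-0.05,0.17],[0.0048,-0.05,0.195],[0.0048,-0.05,0.201],[0.0048,-0.05,0.201]], "grip": [1,1,1,1,1,1,1,1,1]}}

```text
clock: 43.48
tool_pos: [0.45, -0.3531, 0.0956]
eef_rot: [0.772, 0.636, 0.0, 0.0]
contact_force: [-0.3, 0.4, 0.8]
opening: 0.004
finger_force: 0.0
```

>>> {"method": "jog_arm", "body": {"turn": [[0,0,0],[0,0,0],[0,0,0],[0,0,0],[0,0,0],[0,0,0],[0,0,0],[0,0,0],[0,0,0],[0,0,0],[0,0,0]], "translation": [[0,0.01,0],[0,0.02,0],[0,0.03,0],[0,0.04,0],[0,0.05,0],[0,0.06,0],[0,0.07,0],[0,0.08,0],[0,0.09,0],[0,0.097,0],[0,0.097,0]], "grip": [1,1,1,1,1,1,1,1,1,1,1]}}

```text
clock: 44.85
tool_pos: [0.5453, -0.3715, 0.0952]
eef_rot: [0.772, 0.636, 0.0, 0.0]
contact_force: [-0.2, -0.2, -0.4]
opening: 0.008
finger_force: 0.0
```

```bash
cat > lev.py <<'E'
from h import *
s=st(); cp=cams.camera_params('wrist'); w=snap('wrist'); hsv=cv2.cvtColor(w,cv2.COLOR_RGB2HSV)
m=cv2.inRange(hsv,(0,150,60),(8,255,255))|cv2.inRange(hsv,(172,150,60),(180,255,255)); _,l,ss,c=cv2.connectedComponentsWithStats(m)
for k in range(1,len(ss)):
    if ss[k,4]>60: print(ss[k],unproj('wrist',c[k],.092,cp).round(4))
snap('top'); print([(np.round(d['position'],4).tolist(),round(d['p'],2)) for d in models.place_of('top','power_tip')][:3])
E
python3 lev.py
```

```text
t 44.85 pos [ 0.5453 -0.3715  0.0952] q [7.717e-01 6.360e-01 4.000e-04 4.000e-04] F [-0.2 -0.2 -0.4] op 0.008 ff 0.0
[301 240  56  22 906] [[ 0.5744 -0.3695  0.092 ]]
[([0.5984, -0.1249, 0.0761], 0.61), ([0.608, -0.0118, 0.0767], 0.38)]
```

>>> {"method": "jog_arm", "body": {"turn": [[0,0,0],[0,0,0],[0,0,0],[0,0,0]], "translation": [[0,0.002,0],[0,0.004,0],[0,0.005,0],[0,0.005,0]], "grip": [1,1,1,1]}}

```text
clock: 45.5
tool_pos: [0.5493, -0.3725, 0.0952]
eef_rot: [0.772, 0.636, -0.0, -0.0]
contact_force: [-0.3, 0.1, -0.5]
opening: 0.006
finger_force: 0.3
```

>>> {"method": "jog_arm", "body": {"turn": [[0,0,0],[0,0,0],[0,0,0],[0,0,0]], "translation": [[0,0.002,0],[0,0.004,0],[0,0.004,0],[0,0.004,0]], "grip": [1,1,1,1]}}

```text
clock: 46.0
tool_pos: [0.5526, -0.3732, 0.0951]
eef_rot: [0.772, 0.636, -0.0, -0.001]
contact_force: [-4.7, 2.0, 1.1]
opening: 0.005
finger_force: 1.9
```

That is the end stop at 4.7 N. Back off, lift, and check.

>>> {"method": "jog_arm", "body": {"turn": [[0,0,0],[0,0,0],[0,0,0],[0,0,0],[0,0,0],[0,0,0],[0,0,0],[0,0,0],[0,0,0],[0,0,0]], "translation": [[0,-0.02,0],[0,-0.04,0],[0,-0.05,-0.04],[0,-0.05,-0.09],[0,-0.05,-0.15],[0,-0.05,-0.2],[0,-0.05,-0.2],[0,-0.05,-0.2],[0,-0.05,-0.2],[0,-0.05,-0.2]], "grip": [1,1,1,1,1,1,1,1,1,1]}}

```text
clock: 47.25
tool_pos: [0.5038, -0.3635, 0.2939]
eef_rot: [0.772, 0.636, -0.0, -0.001]
contact_force: [-0.2, 0.3, 0.2]
opening: 0.006
finger_force: 0.0
```

```bash
python3 lev.py; python3 - <<'E'
from h import *
a=snap('side'); t=snap('top')
cv2.imwrite('pics/end.png',np.hstack([cv2.resize(a[90:300,170:380,::-1],(400,400)),cv2.resize(t[90:230,130:270,::-1],(400,400))]))
for n in ('rod','rod_tip','blank'): print(n,[(np.round(d['position'],4).tolist(),round(d['p'],2)) for d in models.place_of('top',n)][:3])
E
```

```text
t 47.25 pos [ 0.5038 -0.3635  0.2939] q [ 7.717e-01  6.360e-01 -3.000e-04 -1.000e-03] F [-0.2  0.3  0.2] op 0.006 ff 0.0
[327 153  25  24 485] [[ 0.5794 -0.377   0.092 ]]
[([0.7465, -0.1432, -0.0059], 0.75), ([0.5806, -0.38, 0.0953], 0.4)]
rod [([0.3991, 0.5319, -0.0028], 0.65), ([0.6077, -0.0061, 0.0731], 0.48)]
rod_tip [([0.5983, -0.2036, 0.0816], 0.47)]
blank [([0.6991, -0.2456, 0.001], 0.64), ([0.6599, -0.3288, -0.0017], 0.62)]
```

View pics/end.png

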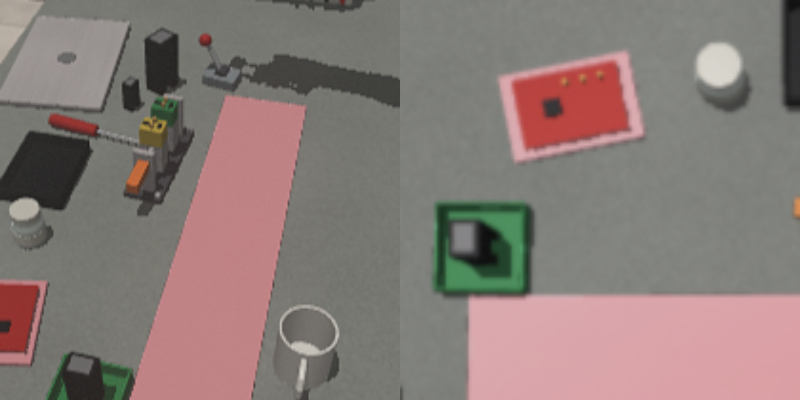

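The final view shows the blank upright in the tray, both modules on the rail, the rod home with its handle at the plate, and the lever leaning away from the robot. The knob is 76 mm from where it started. Handing in.

```bash
python3 -c "
from plant import r
print(r.finish_job())"
```

```text
the job is handed in; nothing more can be done
None
```

The job is handed in, with no verdict returned: the blank is in the green tray, the yellow and green modules (the only two present) are on the rail, the rod is fully home, and the power lever was then pushed to on.

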